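Vent a gas module: pry its dust cover open, hold the bayonet cap at half-turn

ROBOT

A 6-joint arm with a two-finger parallel gripper is mounted at the origin on the work surface. World frame = base frame: x ahead of the robot, y to its left, z up, the work surface at z = 0. Lengths are in m, angles in degrees, forces in N, time in s.
With the tool pointing down it reaches from about 0.35 to 0.8 m from the base axis. Payload 7.3 kg.
Tool frame: the origin (TCP) lies midway between the tips of the shut fingers; the grasp point (between the pads) lies 19 mm behind it; y points along the fingers, z is the direction in which the jaws open and shut, and the axes are right-handed (so a half turn about y gives the same grasp; the last joint's range is limited). The gripper opens to 85 mm and grips with 20 to 120 N. Pads are 22 mm wide; open, the fingers measure 114 mm over their backs; the gripper's body (76 mm by 85 mm) begins 54 mm behind the grasp point. The pads swing forward as they close: fully open they stand 13 mm farther back than shut.
Start: joints at [67.036, 19.595, 87.324, -0, 73.075, -8.365], TCP at [0.132, 0.508, 0.231] pointing down, gripper open.
Joint ranges: [-145.02, 145.02], [-44.19, 115.74], [2.07, 154.8], [-57.11, 237.11], [16.16, 152.29], [-177.93, 177.93]. Speed limits (degrees/s): [147.25, 147.25, 180, 180, 180, 180].

INTERFACE

Orientations are given as [roll, pitch, yaw] about the fixed x, y, z axes, in that order (R = Rz(yaw) Ry(pitch) Rx(roll)).
In Python, from station import sense, read_camera, camera_model, ticket, nets gives the robot as it stands.
- The arm moves only by the shell command python3 -m handwheel 'ROWS' [FORCE]. ROWS is JSON, a list of rows, each an object with "hand": the gripper's target within -1 to 1 (fully open at 1, half-way at 0, shut at -1); "dp": the shift along the tool's x, y, z in m, a list of three; "roll": the turn about the tool's y in rad. A call has 1 to 12 rows; each row is the pose to reach, as a shift and turn from the pose commanded when the call began, along the tool's axes at that moment; what a row does not reach only later rows make up. A row lasts 1/8 s, in which the tool goes at most 62.5 mm and 10.7 degrees, less where a joint would pass 70% of its speed; a pose out of reach is approached as far as the arm can. A call with a gripper value outside its range is refused whole. The fingers move at their own pace and stop on an object; FORCE is the grip in N (left out, the last holds). Time passes only in rows, so rows that repeat a pose let the fingers close. It gives the time, the measured TCP pose, the force and the opening at its end, in the units of the state.
- sense(): the state, without advancing time (a new reading comes with each control period).
- read_camera(name): name is "side" or "top" or "wrist"; returns the picture (420x560x3 uint8, red, green, blue); there is no depth.
- camera_model(name): a dict with "vfov" (degrees; the focal length in pixels is half the picture's height over the tangent of half this angle, whatever the lens; pixels are square), "cx", "cy" (the principal point, pixels), "D" ([k1, k2, p1, p2, k3] as OpenCV has them; the pictures are not rectified), "rvec" (rotation vector, rad) and "tvec" (3), from world to camera coordinates, as OpenCV has them. Camera axes: x right, y down, z forward; pixel columns grow to the right and rows downward; lengths in m; the calibration is good to about 2 mm. A picture is of the moment at which its call begins: read the wrist's pose just before it. camera_model takes no time and is no camera call; for the wrist camera it gives the pose at the moment of the call.
- ticket.sign_off(): hands the job in, once; it reports no verdict.
Trained networks look in the newest picture that a camera, given by its name, has taken for a name from the list of things; names that differ only in an ending like _2 or _b are one class to them, and where a whole thing is asked for, a point or a joint stands for the part that bears it (a point fixed in the world has none). Each returns a list of dicts, best first, with "confidence" (0 to 1); they miss things now and then, are a little off and sometimes report something else, mostly with a low value. They report only what shows in the picture. A call takes as long as a camera call. They do not tell look-alikes from the thing itself.
- nets.boxes_of(camera, query): "centre" ([x, y, z] in m, in the coordinates of the camera as it stood for that picture, good to about 4 mm: the middle of the surface that is visible of it).
- nets.spot_point(camera, query): "centre" ([x, y, z] in m, in the coordinates of the camera as it stood for that picture, good to about 4 mm: a listed point, or the origin of a listed thing).
The state is a dict: "time_s": time; "qpos": joint angles; "dq": joint speeds; "joint_efforts": joint torques, N m; "eef_pos": TCP position; "eef_rot": TCP orientation; "ft_force": force on the tool from outside, world axes, zero at the start; "torque": the same for the moment, N m; "gripper_width": finger opening in m.
Only numpy, scipy, OpenCV 4.12 (cv2) and the standard library are available. Lean on these libraries where they do the work, as an engineer would, in place of code of your own. Each camera call takes 0.05 s, during which the arm holds its last target.

TASK

Use the flat lever to pry up the gas module's hinged dust cover by its free edge and push it over until it falls wide open, touching the cover with the lever only, then lay the lever flat on the tabletop and let go of it. Put the winged bayonet cap into the uncovered port with its lugs in the notches, press it fully home, turn it clockwise to the half-way mark (about 40 degrees of the 80 to the lock, never on towards the lock click) and finish while still holding it there against its return spring. Leave the other things on the table where they are.

Things in the scene. Friction and masses are not known exactly. Their poses are not given: they have to be found in the camera images.
- module: Gas module, a fixed white box on the table, 60 mm high, 180 mm wide in its x; origin on the table below the port centre, y towards the cover's hinge. From there it reaches 95 mm to -y, 130 mm to +y. The strip from -95 to -60 mm in y is a lower grey step, 48 mm high.
- port (a point): Centre of the bayonet port, on the top face of its steel ring, 61 mm above the table; z up, y towards the cover's hinge. The ring has a round hole of radius 23.5 mm with two notches, 17 mm wide and reaching out to radius 31 mm, at +y and -y, for the cap's lugs. Hidden by the cover at first.
- half_mark (a point): Half-way mark: the longer black dash, 37 to 53 mm from the port centre, 40 degrees clockwise (seen from above) from the port's +y; repeated on the opposite side. Short dashes mark the start (in line with the notches) and a pair of short dashes, at 80 degrees, the lock. At half-way the cap's bar points at the long dashes.
- pry_gap (a point): Middle of the 14 mm high pry gap between the module's low step (48 mm above the table) and the closed cover's underside (62 mm), at the cover's free edge, 85 mm from the port centre along the port's -y; the gap is open towards -y and 25 mm deep.
- cover_hinge (a point): Middle of the dust cover's hinge axis, fixed on the module, 78 mm from the port centre along the port's +y, 65 mm above the table. The hinge axis runs along the port's x axis.
- cover (a joint): Angle of the dust cover, a grey plate 130 mm (along the hinge) x 159 mm x 6 mm, 140 g, that lies flat over the port: 0 closed, grows as its free edge is lifted, end stop at 2.3 rad. Free hinge: below about 1.55 rad it falls shut again, past that it falls open to the stop.
- cover_lip (a point): Middle of the cover's free edge, in the mid-plane of the 6 mm plate, 163 mm from the hinge axis; closed, it lies 85 mm from the port centre along the port's -y, 65 mm above the table and overhangs the low step by 25 mm. It moves with the cover.
- valve (a joint): Turn of the brass valve ring inside the port that the cap's lugs drive: 0 at the start (a spring returns it there: 0.04 N m at first, 0.11 N m at half-way), grows clockwise seen from above, locked at its end stop of 1.3 rad. The lugs have up to 0.1 rad of play each way in it, so it can lag the cap by 0.1 rad. Half-way reads about 0.65.
- lever_grip (a point): Grip point of the loose flat lever (100 g), near its centre of mass, at the handle's mid-height, 11 mm above the table as it lies; x along the lever to the blade, z up. The handle is a black bar 100 mm long, 16 wide, 22 high, from 65 mm behind this point to 35 ahead; then a steel blade 100 mm long, 22 wide, 3 thick, at mid-height. The blade starts out pointing roughly to +y.
- lever_tip (a point): Middle of the blade's end edge, 135 mm ahead of lever_grip along the lever's x.
- cap_grip (a point): Grip point of the loose bayonet cap (120 g), on its axis, 50 mm above its foot, in its upright bar; z up. The white bar runs along the cap's y: 56 mm long, 16 thick, from 26 to 62 mm above the foot, on a flange disc of radius 34 mm (20 to 26 mm above the foot). It stands upright on the table; a half turn makes no difference. Fully home this point is 30 mm above the port point.
- cap_foot (a point): Centre of the cap's underside. Below the flange is a grey spigot of radius 20 mm and length 20 mm with two lugs at its foot at the cap's +y and -y, in line with the bar: 10 mm wide, 8 mm high, reaching radius 28 mm. Fully home the flange rests on the port's ring and this point is 20 mm below the port point; once turned, the lugs are caught below the ring.
- jar: Bystander: low closed white jar, radius 30 mm, 45 mm high, plain round top; origin under its centre.
- tape: Bystander: roll of paper tape, outer radius 40 mm, 22 mm high, flat on the table; origin under its centre.
- flask: Bystander: clear bottle with label, radius 30 mm, 90 mm high; origin under its centre.
- carton: Bystander: flat cardboard box 60 x 100 x 28 mm; origin under its centre.
- dish: Bystander: steel bowl, radius 60 mm, 45 mm high; origin under its centre.
- torch: Bystander: small aluminium pen torch, 125 mm long, 20 mm thick, lying flat; origin under its middle.
- mug: Bystander: steel mug, radius 38 mm, 90 mm high; origin under its centre.
Things that resemble listed ones, but are neither listed nor needed, are in the scene too. There is more than one size of the part that bears lever_grip; the job needs the smaller.

How it is judged (in metres and radians):
On the way, in this order (a step that is already met when the one before it is completed fails the run):
1. the lever's blade lifts the cover's free edge (value of joint cover between 0.25 and 1.5 rad and contact force between lever and cover above 0.1 N), for 0.1 s.
2. the cover is wide open (value of joint cover above 2.1 rad), for 0.2 s.
3. the lever lies flat on the table, let go (height (world z) of each of lever_grip, lever_tip below 0.016 m and contact force between the arm and lever below 0.1 N and linear speed of lever below 0.05 m/s), for 0.2 s.
4. the cap is fully home in the port, not yet turned (z of cap_grip in the frame of port between 0.026 and 0.033 m and horizontal distance between cap_grip and port below 0.005 m and angle between cap_grip's own z axis and vertical below 0.1 rad and value of joint valve below 0.3 rad), for 0.05 s.
At the end, for the whole second after the job is handed in: The fingers still hold the cap, which is fully home (within 3 mm), centred within 5 mm, upright and still, with the valve ring at half-way (0.65 +-0.2 rad); the cover stays wide open (over 2.1 rad) and the lever lies flat on the table, let go (all of step 3 and z of cap_grip in the frame of port between 0.026 and 0.033 m and horizontal distance between cap_grip and port below 0.005 m and angle between cap_grip's own z axis and vertical below 0.1 rad and value of joint valve between 0.45 and 0.85 rad and contact force between the fingers and cap above 1 N and value of joint cover above 2.1 rad and linear speed of cap below 0.03 m/s and angular speed of cap below 0.2 rad/s); the arm keeps its last pose, push and grip.
It fails at once if the cap is turned on towards the lock (valve ring past 1.1 rad) (value of joint valve above 1.1 rad).
It fails at once if the robot itself touches the cover (contact force between the arm and cover above 0.5 N).
It fails at once if a bystander is disturbed (moved 25 mm) (distance of any of jar, tape, flask, carton, dish, torch, mug from where it was at the start of the episode above 0.025 m).
It also fails if it takes over 61 s, if anything falls off the work surface, if the arm or the gripper's body presses on something with over 40 N, if the wrist force passes 120 N, or if a joint passes its speed limit or range.

## Working session

There is one attempt and no reset: what is moved stays moved. The work goes in short steps, Python scripts to look and compute and a shell command to move; the robot and the scene stay as the last step left them, time stands still between calls to the robot, and variables do not carry over. Pictures are saved under pics/ and viewed, and the job is handed in when it is done.

```bash
ls -la; mkdir -p pics; cat > h.py <<'E'
import numpy as np, cv2
from station import sense, read_camera, camera_model, ticket, nets
def cam(n):
    m=camera_model(n); R,_=cv2.Rodrigues(np.array(m["rvec"],float)); t=np.array(m["tvec"],float).reshape(3)
    f=210/np.tan(np.radians(m["vfov"])/2); K=np.array([[f,0,m["cx"]],[0,f,m["cy"]],[0,0,1]])
    return K,np.array(m["D"],float),R,t
def proj(n,P,c=None):
    K,D,R,t=c or cam(n); p,_=cv2.projectPoints(np.array(P,float).reshape(-1,1,3),cv2.Rodrigues(R)[0],t,K,D); return p.reshape(-1,2)
def ray(n,px,z,c=None):
    K,D,R,t=c or cam(n); u=cv2.undistortPoints(np.array(px,float).reshape(-1,1,2),K,D).reshape(-1,2)
    d=np.c_[u,np.ones(len(u))]@R; o=-R.T@t; s=(z-o[2])/d[:,2]; return o+s[:,None]*d
def tow(c,p):
    K,D,R,t=c; return R.T@(np.array(p)-t)
def save(n,im): cv2.imwrite("pics/"+n+".png",im[:,:,::-1])
E
python3 - <<'E'
from h import *
np.set_printoptions(precision=4,suppress=True)
print(sense())
for n in("top","side","wrist"):
    c=cam(n); im=read_camera(n); save(n+"0",im); print(n,c[0][0,0],c[1],-c[2].T@c[3],c[2][2])
E
```

```text
total 12
drwxr-xr-x  3 agent agent 4096 Dec  7 03:23 .
drwxr-xr-x 23 root  root  4096 Dec  7 03:23 ..
drwxr-xr-x  2 agent agent 4096 Dec  7 03:23 pics
{'time_s': 0.0, 'qpos': array([67.0355, 19.638 , 87.3794,  0.0003, 73.0748, -8.3653]), 'dq': array([ 0.0089, -0.0006,  0.0241, -0.0459,  0.0933,  0.0675]), 'joint_efforts': array([ -0.0004, -43.3689, -24.6004,  -0.0003,   0.008 ,   0.    ]), 'eef_pos': array([0.1321, 0.5077, 0.2306]), 'eef_rot': array([-90.0911,   0.0137, -14.5993]), 'ft_force': array([-0.8762,  0.0776, -0.2978]), 'torque': array([0.0283, 0.0177, 0.0514]), 'gripper_width': 0.085274549586198}
top 511.67152732817226 [-0.1258  0.      0.      0.      0.    ] [ 0.2783 -0.0663  1.4856] [ 0.1509  0.0089 -0.9885]
side 422.42406584058983 [-0.1284  0.      0.      0.      0.    ] [ 0.3965 -0.6652  0.8056] [ 0.112   0.6305 -0.7681]
wrist 374.85974740560033 [0.0177 0.     0.     0.     0.    ] [0.054  0.5286 0.3721] [ 0.304  -0.0802 -0.9493]
```

View pics/top0.png

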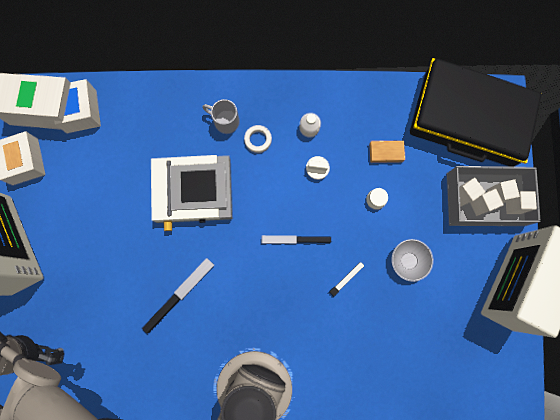

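View pics/side0.png

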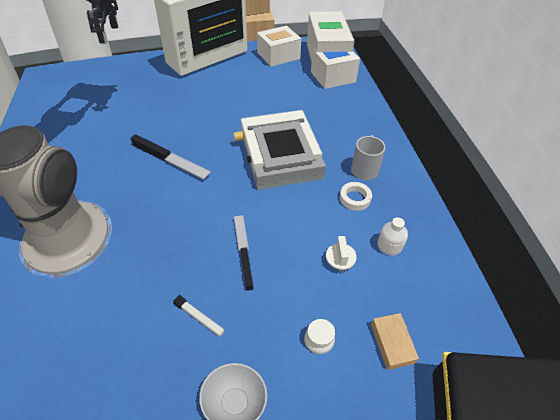

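View pics/wrist0.png

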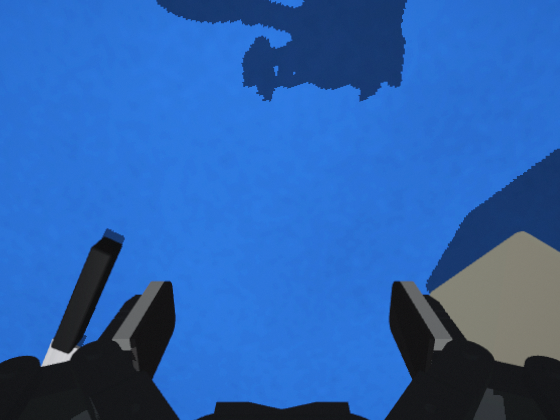

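The top view shows the small lever (blade 262–297, handle to 330, row 240), the large lever at (180,297), the module around (192,190) with its hinge to the left, and the cap at (317,168). Next I'll get positions from the nets and compare them with pixels.

```bash
python3 - <<'E'
from h import *
np.set_printoptions(precision=3,suppress=True)
for n in("top","side"):
    c=cam(n); read_camera(n)
    for q in("lever_grip","lever_tip","cap_grip","cap_foot","pry_gap","cover_hinge","cover_lip","module","port"):
        print(n,q,[(round(d["confidence"],2),tow(c,d["centre"])) for d in nets.spot_point(n,q)][:3])
print(sense()["time_s"])
E
```

```text
top lever_grip [(0.8, array([ 0.424, -0.152,  0.008])), (0.73, array([0.223, 0.253, 0.013]))]
top lever_tip [(0.67, array([ 0.424, -0.018,  0.011])), (0.63, array([0.363, 0.13 , 0.016]))]
top cap_grip [(0.65, array([ 0.637, -0.18 ,  0.047]))]
top cap_foot [(0.94, array([ 0.641, -0.177, -0.002]))]
top pry_gap [(0.57, array([0.784, 0.094, 0.005])), (0.55, array([0.575, 0.085, 0.056])), (0.32, array([0.572, 0.169, 0.   ]))]
top cover_hinge [(0.82, array([0.566, 0.247, 0.066])), (0.36, array([ 0.637, -0.182,  0.002]))]
top cover_lip [(0.44, array([0.567, 0.249, 0.067]))]
top module [(0.6, array([0.571, 0.169, 0.001]))]
top port [(0.67, array([0.57 , 0.169, 0.063]))]
side lever_grip [(0.76, array([ 0.427, -0.151,  0.01 ])), (0.7, array([0.224, 0.251, 0.018])), (0.44, array([0.594, 0.208, 0.064]))]
side lever_tip [(0.93, array([ 0.427, -0.019,  0.008])), (0.86, array([0.36 , 0.126, 0.017])), (0.71, array([ 0.783,  0.094, -0.002]))]
side cap_grip [(0.82, array([ 0.636, -0.181,  0.048])), (0.41, array([0.567, 0.17 , 0.06 ]))]
side cap_foot [(0.89, array([ 0.639, -0.18 ,  0.001]))]
side pry_gap [(0.74, array([0.572, 0.089, 0.054]))]
side cover_hinge [(0.81, array([0.562, 0.247, 0.064]))]
side cover_lip [(0.91, array([0.575, 0.087, 0.065]))]
side module [(0.68, array([0.568, 0.169, 0.002]))]
side port [(0.89, array([0.568, 0.169, 0.062]))]
1.15
```

```bash
python3 - <<'E'
from h import *
np.set_printoptions(precision=3,suppress=True)
c=cv2
t=c.imread("pics/top0.png"); s=c.imread("pics/side0.png")
c.imwrite("pics/topc.png",c.resize(t[120:340,130:350],(800,800))[:600]) if 0 else c.imwrite("pics/topc.png",c.resize(t[140:260,140:300],(800,600),interpolation=c.INTER_CUBIC))
c.imwrite("pics/sidec.png",c.resize(s[100:310,120:400],(800,600),interpolation=c.INTER_CUBIC))
E
```

```text
(no output)
```

View pics/topc.png

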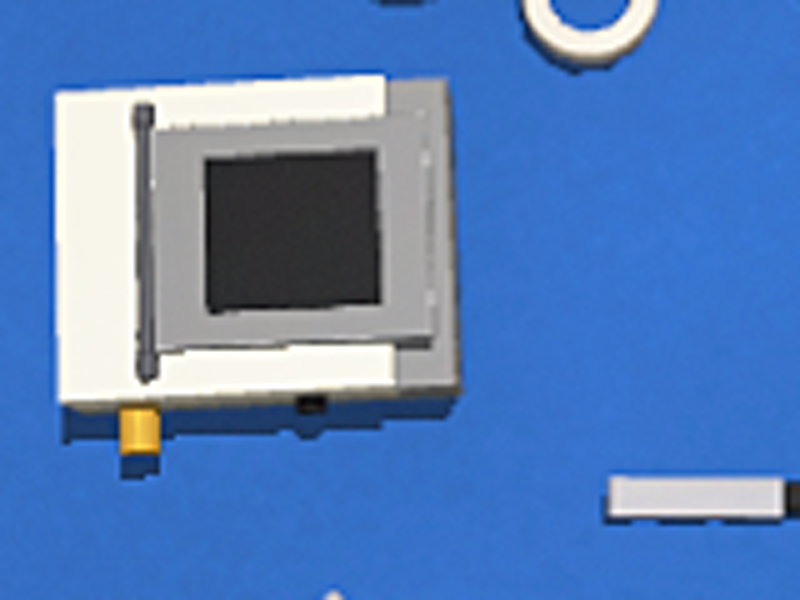

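View pics/sidec.png

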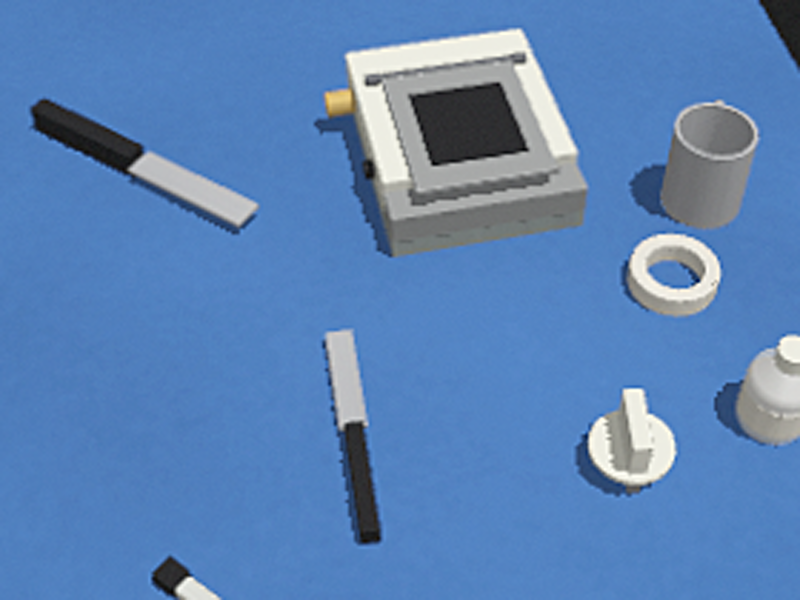

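Lever candidates: the one at top px (180,297) has a grip-to-tip distance of 0.186 m, and the one at (295,240) has 0.134 m. The second matches the smaller lever's 135 mm, and the enlarged crop shows it clearly shorter and narrower with its blade towards +y, so I'll use that one.

```bash
cat >> h.py <<'E'
from scipy.spatial.transform import Rotation as Ro
def goal(pts,ref=None):
    "pts: list of world (x,y,z,yaw of tool x) -> dp, roll from present measured pose (or ref pos,rot)"
    s=sense(); p,r=(s["eef_pos"],s["eef_rot"]) if ref is None else ref
    R=Ro.from_euler("xyz",r,degrees=True).as_matrix()
    y0=r[2]
    for q in pts:
        d=R.T@(np.array(q[:3])-p); print("dp",np.round(d,4).tolist(),"roll",round(np.radians(((y0-q[3])+180)%360-180),4))
def st():
    s=sense(); print("t",round(s["time_s"],2),"pos",np.round(s["eef_pos"],4),"rot",np.round(s["eef_rot"],2),"F",np.round(s["ft_force"],1),"T",np.round(s["torque"],2),"w",round(s["gripper_width"],4),"q",np.round(s["qpos"],1))
E
python3 - <<'E'
from h import *
goal([(0.40,0.26,0.23,-50),(0.42,0.05,0.20,-90),(0.42,-0.15,0.17,-90)])
E
```

```text
dp [0.3216, 0.0013, -0.1726] roll 0.6179
dp [0.3939, 0.0313, -0.3708] roll 1.316
dp [0.4443, 0.0613, -0.5643] roll 1.316
```

```bash
python3 -m handwheel '[{"hand":1,"dp":[0.08,0,-0.04],"roll":0.15},{"hand":1,"dp":[0.15,0,-0.08],"roll":0.3},{"hand":1,"dp":[0.22,0,-0.12],"roll":0.5},{"hand":1,"dp":[0.32,0,-0.17],"roll":0.7},{"hand":1,"dp":[0.32,0,-0.17],"roll":0.9},{"hand":1,"dp":[0.36,0.015,-0.27],"roll":1.1},{"hand":1,"dp":[0.394,0.03,-0.37],"roll":1.316},{"hand":1,"dp":[0.42,0.045,-0.46],"roll":1.316},{"hand":1,"dp":[0.444,0.061,-0.564],"roll":1.316},{"hand":1,"dp":[0.444,0.061,-0.564],"roll":1.316},{"hand":1,"dp":[0.444,0.061,-0.564],"roll":1.316},{"hand":1,"dp":[0.444,0.061,-0.564],"roll":1.316}]' 80; python3 - <<'E'
from h import *
np.set_printoptions(precision=4,suppress=True)
st(); c=cam("wrist"); save("w1",read_camera("wrist"))
for q in("lever_grip","lever_tip"):
    print(q,[(round(d["confidence"],2),tow(c,d["centre"])) for d in nets.spot_point("wrist",q)][:3])
st()
E
```

```text
time_s: 2.65
eef_pos: [0.4187, -0.1335, 0.173]
eef_rot: [-89.9, -0.0, -90.0]
ft_force: [1.3, 0.4, -0.4]
gripper_width: 0.0854
t 2.65 pos [ 0.4187 -0.1335  0.173 ] rot [-89.93  -0.02 -90.01] F [ 1.3  0.4 -0.4] T [ 0.06 -0.04 -0.  ] w 0.0854 q [-27.7  14.2 105.2   0.   60.5 -27.7]
lever_grip [(0.97, array([ 0.428 , -0.1499,  0.0106]))]
lever_tip [(0.81, array([ 0.4283, -0.0176,  0.0084]))]
t 2.8 pos [ 0.4184 -0.1339  0.1725] rot [-90.03   0.01 -90.31] F [-0.4  1.6  0.1] T [0.04 0.02 0.04] w 0.0851 q [-27.8  14.3 105.2  -0.   60.5 -27.4]
```

View pics/w1.png

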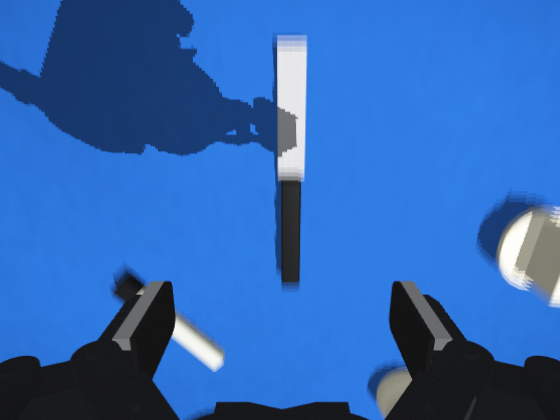

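```bash
python3 - <<'E'
from h import *
np.set_printoptions(precision=4,suppress=True)
im=cv2.imread("pics/w1.png"); c=cam("wrist")
print(proj("wrist",[(0.428,-0.150,0.011),(.4283,-.0176,.011)],c))
goal([(0.428,-0.150,0.10,-90),(0.428,-0.15,0.003,-90)])
E
```

```text
[[293.196  206.1781]
 [294.5989  34.5085]]
dp [0.016, 0.0724, 0.0098] roll -0.0055
dp [0.0161, 0.1694, 0.0098] roll -0.0055
```

The wrist view shows the lever vertical in the image: blade tip at about (291,36), blade/handle boundary at about (291,181), handle end at about (290,284).

```bash
python3 - <<'E'
from h import *
np.set_printoptions(precision=4,suppress=True)
c=cam("wrist"); im=read_camera("wrist"); save("w2",im); st()
hs=cv2.cvtColor(im,cv2.COLOR_RGB2HSV)
m=(hs[...,1]<90)&(hs[...,2]>120); m[230:]=0; m[:,:240]=0;m[:,340:]=0
for r in (50,80,160,170):
    x=np.where(m[r])[0]; print(r,x.min(),x.max())
ys=np.where(m[:,291])[0]; print(ys.min(),ys.max())
b=(im.max(2)<70); 
for r in (200,230,260): x=np.where(b[r,270:320])[0]+270; print(r,x.min(),x.max())
ys=np.where(b[180:330,290])[0]+180; print(ys.min(),ys.max())
E
```

```text
t 2.85 pos [ 0.4183 -0.1321  0.1727] rot [-90.04   0.04 -90.18] F [-0.3 -0.1 -0.1] T [-0.    0.01 -0.03] w 0.0853 q [-27.6  14.3 105.2   0.   60.6 -27.4]
50 277 306
80 277 305
160 278 304Traceback (most recent call last):
  File "<stdin>", line 7, in <module>
    return umr_minimum(a, axis, None, out, keepdims, initial, where)
ValueError: zero-size array to reduction operation minimum which has no identity
```

```bash
python3 - <<'E'
from h import *
np.set_printoptions(precision=4,suppress=True)
c=cam("wrist")
print("tip",ray("wrist",[(291.5,37)],0.0125,c),"blade base",ray("wrist",[(291,180)],0.0125,c),"handle",ray("wrist",[(290.5,215),(290,283)],0.022,c))
goal([(0.427,-0.150,0.003,-90)])
E
```

```text
tip [[ 0.4257 -0.0175  0.0125]] blade base [[ 0.4259 -0.125   0.0125]] handle [[ 0.4254 -0.1523  0.022 ]
 [ 0.4253 -0.2154  0.022 ]]
dp [0.018, 0.1696, 0.0088] roll -0.0032
```

```bash
python3 -m handwheel '[{"hand":1,"dp":[0.018,0.05,0.008],"roll":-0.003},{"hand":1,"dp":[0.018,0.1,0.008],"roll":-0.003},{"hand":1,"dp":[0.018,0.14,0.008],"roll":-0.003},{"hand":1,"dp":[0.018,0.165,0.008],"roll":-0.003},{"hand":1,"dp":[0.018,0.168,0.008],"roll":-0.003},{"hand":-1,"dp":[0.018,0.168,0.008],"roll":-0.003},{"hand":-1,"dp":[0.018,0.168,0.008],"roll":-0.003},{"hand":-1,"dp":[0.018,0.168,0.008],"roll":-0.003},{"hand":-1,"dp":[0.018,0.168,0.008],"roll":-0.003},{"hand":-1,"dp":[0.018,0.168,0.008],"roll":-0.003}]' 90; python3 - <<'E'
from h import *
st()
E
```

```text
time_s: 4.1
eef_pos: [0.427, -0.1494, 0.0058]
eef_rot: [-89.9, -0.0, -89.8]
ft_force: [-1.5, 0.7, 8.7]
gripper_width: 0.014
t 4.1 pos [ 0.427  -0.1494  0.0058] rot [-8.994e+01 -3.000e-02 -8.983e+01] F [-1.5  0.7  8.7] T [0.18 0.17 0.05] w 0.014 q [-29.   31.3 113.2   0.   35.4 -29.2]
```

```bash
python3 - <<'E'
from h import *
goal([(0.427,-0.149,0.10,-90),(0.585,-0.089,0.10,-86.5),(0.585,-0.089,0.049,-86.5)])
E
```

```text
dp [-0.0004, -0.0942, 0.0001] roll 0.003
dp [-0.0599, -0.094, 0.1583] roll -0.0581
dp [-0.0599, -0.043, 0.1583] roll -0.0581
```

```bash
python3 -m handwheel '[{"hand":-1,"dp":[0,-0.03,0],"roll":0},{"hand":-1,"dp":[0,-0.07,0],"roll":0},{"hand":-1,"dp":[0,-0.094,0.03],"roll":0},{"hand":-1,"dp":[-0.02,-0.094,0.07],"roll":-0.02},{"hand":-1,"dp":[-0.04,-0.094,0.11],"roll":-0.04},{"hand":-1,"dp":[-0.06,-0.094,0.15],"roll":-0.058},{"hand":-1,"dp":[-0.06,-0.094,0.158],"roll":-0.058},{"hand":-1,"dp":[-0.06,-0.094,0.158],"roll":-0.058},{"hand":-1,"dp":[-0.06,-0.094,0.158],"roll":-0.058}]'; python3 - <<'E'
from h import *
np.set_printoptions(precision=4,suppress=True)
st()
for n in("wrist","side"):
    c=cam(n); save("p3"+n,read_camera(n))
    for q in("lever_grip","lever_tip","cover_lip","pry_gap","cover_hinge","port"):
        print(n,q,[(round(d["confidence"],2),tow(c,d["centre"])) for d in nets.spot_point(n,q)][:2])
st()
im=cv2.imread("pics/p3side.png"); cv2.imwrite("pics/p3sc.png",cv2.resize(im[80:290,180:460],(800,600),interpolation=cv2.INTER_CUBIC))
E
```

```text
time_s: 5.22
eef_pos: [0.5833, -0.0893, 0.0988]
eef_rot: [-90.1, 0.0, -86.6]
ft_force: [0.1, -0.1, -0.6]
gripper_width: 0.0139
t 5.22 pos [ 0.5833 -0.0893  0.0988] rot [-90.07   0.02 -86.56] F [ 0.1 -0.1 -0.6] T [-0.06 -0.01 -0.01] w 0.0139 q [-16.1  33.7  86.5  -0.   59.8 -19.6]
wrist lever_grip [(0.87, array([ 0.5873, -0.0893,  0.0993]))]
wrist lever_tip [(0.31, array([ 0.7686, -0.1574,  0.0017]))]
wrist cover_lip []
wrist pry_gap []
wrist cover_hinge []
wrist port []
side lever_grip [(0.8, array([0.2253, 0.2511, 0.0168])), (0.55, array([ 0.5854, -0.0903,  0.1034]))]
side lever_tip [(0.81, array([0.3604, 0.1293, 0.0145])), (0.62, array([0.5763, 0.0445, 0.0997]))]
side cover_lip [(0.91, array([0.5771, 0.0862, 0.0646]))]
side pry_gap [(0.61, array([0.5746, 0.0886, 0.0577])), (0.47, array([0.5685, 0.1721, 0.0597]))]
side cover_hinge [(0.74, array([0.563 , 0.2467, 0.0666])), (0.41, array([ 0.5465, -0.3532, -0.0014]))]
side port [(0.85, array([0.5687, 0.173 , 0.0616]))]
t 5.92 pos [ 0.5845 -0.0887  0.0989] rot [-90.     0.01 -86.5 ] F [ 0.3  0.1 -0.9] T [-0.09  0.04 -0.04] w 0.0137 q [-16.1  33.8  86.4   0.   59.8 -19.6]
```

View pics/p3wrist.png

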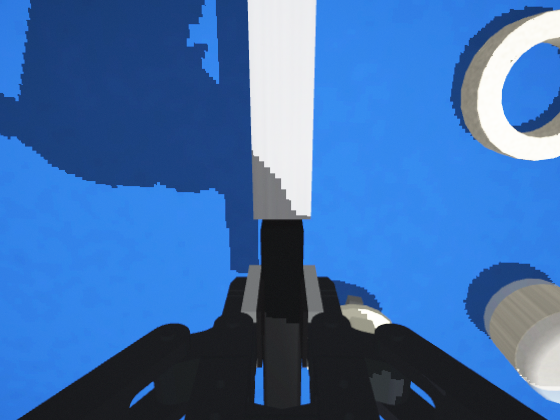

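View pics/p3sc.png

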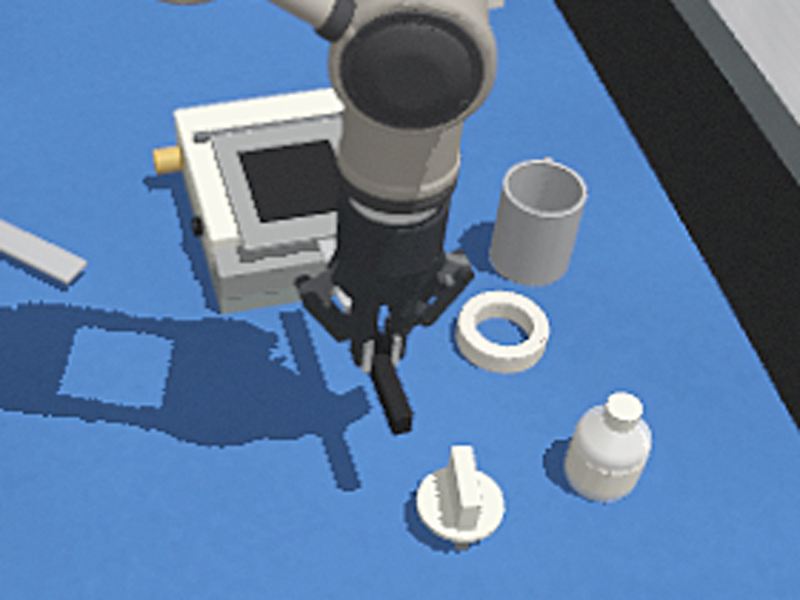

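The wrist view confirms the lever is held straight: blade at columns 247–316 at the top, handle centred at column 282. The side crop shows it level at about 0.10 m, so I'll lower it to gap height and advance.

```bash
python3 -m handwheel '[{"hand":-1,"dp":[0,0.03,0],"roll":0},{"hand":-1,"dp":[0,0.048,0],"roll":0},{"hand":-1,"dp":[0,0.048,0],"roll":0},{"hand":-1,"dp":[-0.015,0.048,0],"roll":0},{"hand":-1,"dp":[-0.03,0.048,0],"roll":0},{"hand":-1,"dp":[-0.035,0.048,0],"roll":0},{"hand":-1,"dp":[-0.035,0.048,0],"roll":0}]'; python3 - <<'E'
from h import *
np.set_printoptions(precision=4,suppress=True)
st()
for n in("top","side"):
    c=cam(n); save("p4"+n,read_camera(n))
    for q in("lever_grip","lever_tip"):
        print(n,q,[(round(d["confidence"],2),tow(c,d["centre"])) for d in nets.spot_point(n,q)][:2])
st()
im=cv2.imread("pics/p4side.png"); cv2.imwrite("pics/p4sc.png",cv2.resize(im[80:230,200:400],(800,600),interpolation=cv2.INTER_CUBIC))
im=cv2.imread("pics/p4top.png"); cv2.imwrite("pics/p4tc.png",cv2.resize(im[140:290,150:350],(800,600),interpolation=cv2.INTER_CUBIC))
E
```

```text
time_s: 6.8
eef_pos: [0.5825, -0.0531, 0.0514]
eef_rot: [-90.0, -0.0, -86.4]
ft_force: [0.0, -0.3, -0.8]
gripper_width: 0.0138
t 6.8 pos [ 0.5825 -0.0531  0.0514] rot [-89.96  -0.01 -86.43] F [ 0.  -0.3 -0.8] T [-0.01 -0.03 -0.01] w 0.0138 q [-12.7  36.7  89.9   0.   53.3 -16.3]
top lever_grip [(0.67, array([ 0.7668, -0.1587,  0.0055]))]
top lever_tip []
side lever_grip [(0.95, array([0.2233, 0.2528, 0.0134])), (0.65, array([ 0.5822, -0.054 ,  0.0552]))]
side lever_tip [(0.73, array([0.3602, 0.1277, 0.0167])), (0.54, array([0.5745, 0.0773, 0.0484]))]
t 7.1 pos [ 0.5824 -0.0542  0.0509] rot [-90.     0.   -86.54] F [-0.5  0.8 -1.1] T [-0.01 -0.02  0.04] w 0.0135 q [-12.8  36.8  89.9   0.   53.3 -16.3]
```

View pics/p4tc.png

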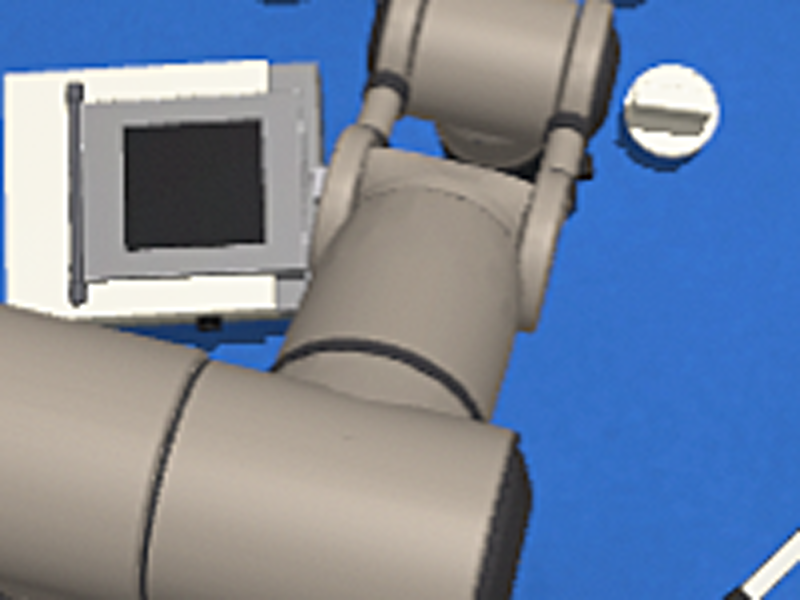

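View pics/p4sc.png

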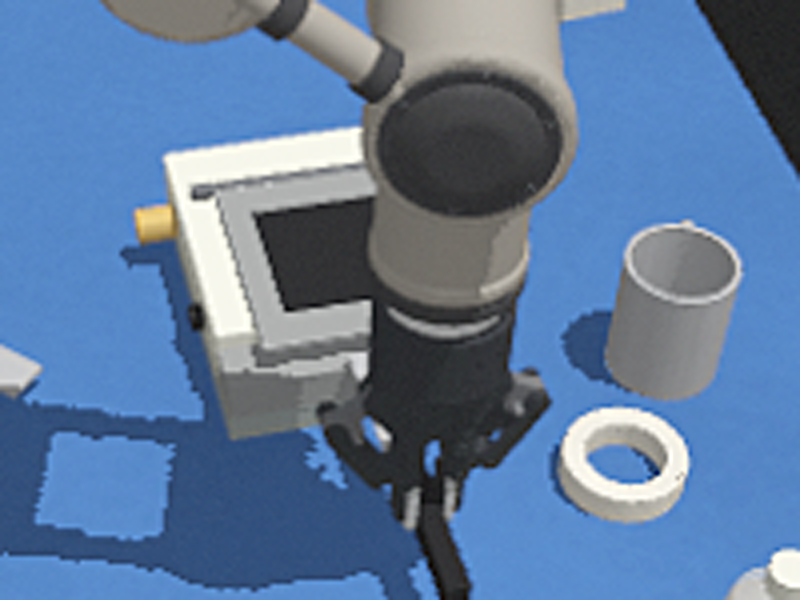

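```bash
python3 - <<'E'
from h import *
np.set_printoptions(precision=2,suppress=True)
n="wrist"; s=sense(); c=cam(n); im=read_camera(n); save("w4",im)
hs=cv2.cvtColor(im,cv2.COLOR_RGB2HSV); m=(hs[...,1]<80)&(hs[...,2]>90)
for r in (2,40,80,120,150,200):
    x=np.where(m[r,200:360])[0]+200; print(r,x.min(),x.max(),x.max()-x.min()+1)
p=s["eef_pos"]; a=np.radians(93.5); u=np.array([np.cos(a),np.sin(a),0]); v=np.array([-u[1],u[0],0]); 
for ph in (-3,-1.5,0,1.5,3):
  for h in (0.003,0.006):
    d=u*np.cos(np.radians(ph))+np.array([0,0,np.sin(np.radians(ph))]); g=p+np.array([0,0,h])
    ss=np.linspace(.036,.135,40)
    nrm=np.cross(d,v); nrm*=np.sign(nrm[2])
    L=proj(n,[g+d*q+v*.011+nrm*.0015 for q in ss],c); R=proj(n,[g+d*q-v*.011+nrm*.0015 for q in ss],c)
    w=[abs(np.interp(-r,-R[:,1],R[:,0])-np.interp(-r,-L[:,1],L[:,0])) for r in (2,40,80,120,150,200)]
    print(ph,h,np.array(w),"junction row",L[0,1])
E
python3 -c "
import cv2
im=cv2.imread('pics/p4side.png'); cv2.imwrite('pics/p4z.png',cv2.resize(im[155:200,255:315],(800,600),interpolation=cv2.INTER_NEAREST))"
```

```text
2 247 315 69
40 248 314 67
80 250 313 64
120 251 312 62
150 252 311 60
200 253 310 58
-3 0.003 [65.31 63.64 61.91 60.2  58.93 56.84] junction row 207.4039125389643
-3 0.006 [66.73 65.03 63.25 61.51 60.21 58.08] junction row 209.82896158559552
-1.5 0.003 [66.64 64.79 62.88 60.98 59.57 57.26] junction row 208.16163274586725
-1.5 0.006 [68.11 66.22 64.26 62.33 60.89 58.52] junction row 210.61713563344617
0 0.003 [68.   65.98 63.87 61.79 60.24 57.69] junction row 208.9894811459291
0 0.006 [69.52 67.46 65.3  63.17 61.59 58.98] junction row 211.47709634106513
1.5 0.003 [69.41 67.2  64.9  62.62 60.93 58.13] junction row 209.88804173413814
1.5 0.006 [70.99 68.73 66.38 64.05 62.32 59.46] junction row 212.4094548649751
3 0.003 [70.86 68.46 65.96 63.48 61.64 58.59] junction row 210.85783079612344
3 0.006 [72.5  70.05 67.49 64.95 63.07 59.95] junction row 213.4147529029104
```

View pics/p4z.png

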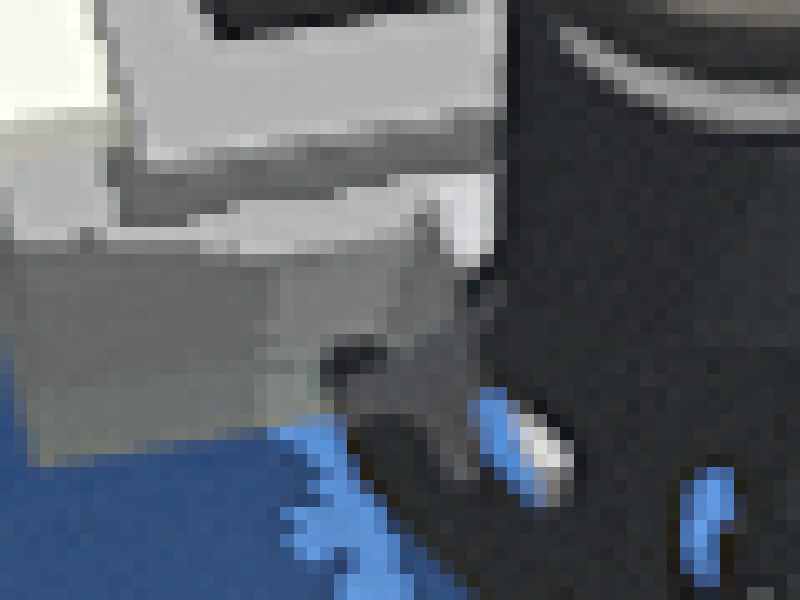

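View pics/w4.png

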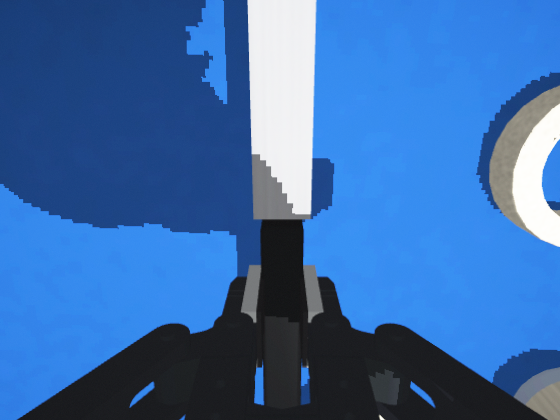

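The blade is level (pitch about 0), at about 0.056 m in the 48–62 mm gap, with the tip about 8 mm short of the lip. Insert about 17 mm.

```bash
python3 -m handwheel '[{"hand":-1,"dp":[-0.009,0,0],"roll":0},{"hand":-1,"dp":[-0.018,0,0],"roll":0},{"hand":-1,"dp":[-0.025,0,0],"roll":0},{"hand":-1,"dp":[-0.025,0,0],"roll":0}]'; python3 - <<'E'
from h import *
st()
E
```

```text
time_s: 7.65
eef_pos: [0.5808, -0.0281, 0.051]
eef_rot: [-90.0, 0.0, -86.4]
ft_force: [-0.5, 0.3, -1.2]
gripper_width: 0.0138
t 7.65 pos [ 0.5808 -0.0281  0.051 ] rot [-9.000e+01  1.000e-02 -8.644e+01] F [-0.5  0.3 -1.2] T [-0.05  0.03 -0.01] w 0.0138 q [-10.3  36.5  90.5   0.   53.  -13.9]
```

```bash
python3 - <<'E'
import numpy as np
r=.144
for th in np.arange(0,2.01,.1):
    p=np.array([.078,.065])+r*np.array([-np.cos(th),np.sin(th)])+.003*np.array([-np.sin(th),-np.cos(th)])
    d=p-np.array([-.0675,.0575]); print(round(th,2),"dx",round(-d[0],3),"dy",round(-d[1],3))
E
```

```text
0.0 dx -0.002 dy -0.004
0.1 dx -0.002 dy -0.019
0.2 dx -0.004 dy -0.033
0.3 dx -0.007 dy -0.047
0.4 dx -0.012 dy -0.061
0.5 dx -0.018 dy -0.074
0.6 dx -0.025 dy -0.086
0.7 dx -0.033 dy -0.098
0.8 dx -0.043 dy -0.109
0.9 dx -0.054 dy -0.118
1.0 dx -0.065 dy -0.127
1.1 dx -0.078 dy -0.134
1.2 dx -0.091 dy -0.141
1.3 dx -0.104 dy -0.145
1.4 dx -0.118 dy -0.149
1.5 dx -0.132 dy -0.151
1.6 dx -0.147 dy -0.152
1.7 dx -0.161 dy -0.151
1.8 dx -0.175 dy -0.148
1.9 dx -0.189 dy -0.145
2.0 dx -0.203 dy -0.14
```

First leg, to about 0.8 rad, then look.

```bash
python3 -m handwheel '[{"hand":-1,"dp":[-0.002,-0.006,0],"roll":0},{"hand":-1,"dp":[-0.002,-0.012,0],"roll":0},{"hand":-1,"dp":[-0.002,-0.019,0],"roll":0},{"hand":-1,"dp":[-0.004,-0.033,0],"roll":0},{"hand":-1,"dp":[-0.007,-0.047,0],"roll":0},{"hand":-1,"dp":[-0.012,-0.061,0],"roll":0},{"hand":-1,"dp":[-0.018,-0.074,0],"roll":0},{"hand":-1,"dp":[-0.025,-0.086,0],"roll":0},{"hand":-1,"dp":[-0.033,-0.098,0],"roll":0},{"hand":-1,"dp":[-0.043,-0.109,0],"roll":0},{"hand":-1,"dp":[-0.043,-0.109,0],"roll":0}]'; python3 - <<'E'
from h import *
st()
for n in("side","wrist"): save("p5"+n,read_camera(n))
E
```

```text
time_s: 9.02
eef_pos: [0.5786, 0.0149, 0.161]
eef_rot: [-89.9, -0.0, -86.4]
ft_force: [-0.5, -1.6, -1.5]
gripper_width: 0.014
t 9.03 pos [0.5786 0.0149 0.161 ] rot [-89.9   -0.   -86.43] F [-0.5 -1.6 -1.5] T [-0.17 -0.02 -0.01] w 0.014 q [-6.1 28.7 84.6  0.  66.6 -9.7]
```

View pics/p5side.png

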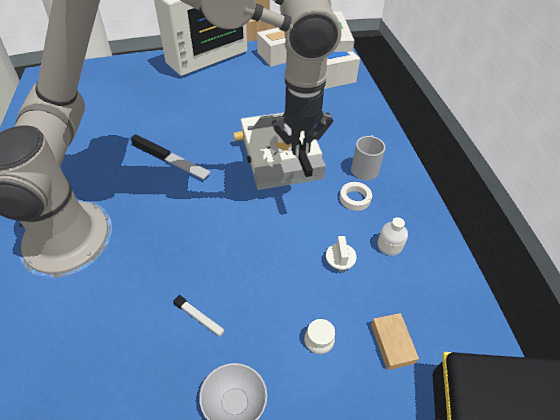

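View pics/p5wrist.png

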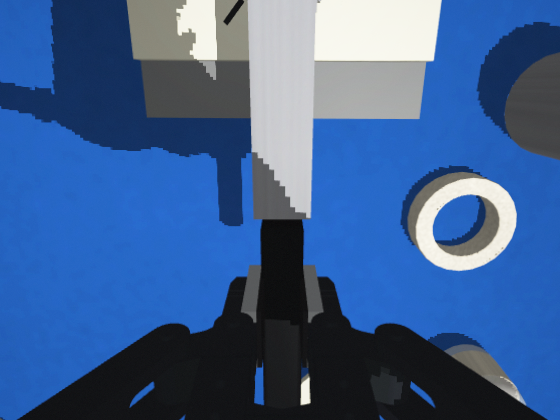

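The side view shows the cover raised out of its seat behind the gripper, with the module interior visible at about (283,145). The wrist view shows the blade still straight and the white port deck uncovered at the top. Carry on over the top.

```bash
python3 -m handwheel '[{"hand":-1,"dp":[-0.011,-0.009,0],"roll":0},{"hand":-1,"dp":[-0.022,-0.018,0],"roll":0},{"hand":-1,"dp":[-0.035,-0.025,0],"roll":0},{"hand":-1,"dp":[-0.048,-0.032,0],"roll":0},{"hand":-1,"dp":[-0.061,-0.036,0],"roll":0},{"hand":-1,"dp":[-0.075,-0.04,0],"roll":0},{"hand":-1,"dp":[-0.089,-0.042,0],"roll":0},{"hand":-1,"dp":[-0.104,-0.043,0],"roll":0},{"hand":-1,"dp":[-0.118,-0.042,0],"roll":0},{"hand":-1,"dp":[-0.132,-0.039,0],"roll":0},{"hand":-1,"dp":[-0.146,-0.036,0],"roll":0},{"hand":-1,"dp":[-0.146,-0.036,0],"roll":0}]'; python3 - <<'E'
from h import *
st()
for n in("side","top"): save("p6"+n,read_camera(n))
E
```

```text
time_s: 10.62
eef_pos: [0.5689, 0.1608, 0.1954]
eef_rot: [-90.1, 0.0, -86.4]
ft_force: [0.5, 0.4, -1.2]
gripper_width: 0.0141
t 10.62 pos [0.5689 0.1608 0.1954] rot [-90.05   0.   -86.42] F [ 0.5  0.4 -1.2] T [-0.04 -0.02 -0.02] w 0.0141 q [ 8.4 28.2 79.6  0.  72.3  4.8]
```

View pics/p6side.png

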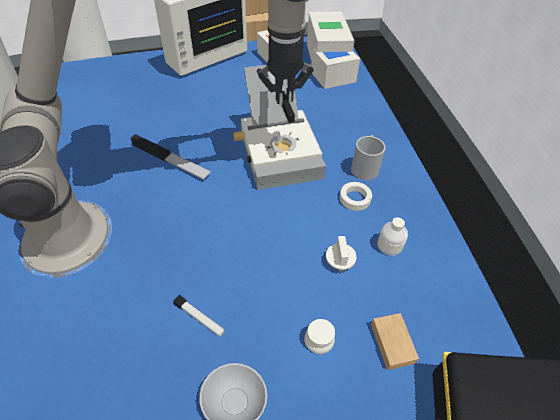

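View pics/p6top.png

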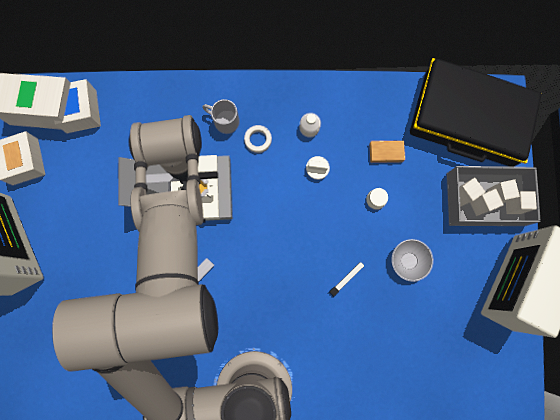

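The side view shows the cover leaning open behind the hinge at about (270,95) and the brass port uncovered at (284,145). Now retreat and lay the lever back where it was.

```bash
python3 - <<'E'
from h import *
goal([(0.578,0.01,0.19,-86.5),(0.50,-0.10,0.15,-90),(0.427,-0.15,0.10,-90),(0.427,-0.15,0.0065,-90)])
E
```

```text
dp [0.15, 0.0059, -0.0005] roll 0.0003
dp [0.255, 0.0459, -0.0851] roll 0.0614
dp [0.3004, 0.0959, -0.161] roll 0.0614
dp [0.3004, 0.1894, -0.161] roll 0.0614
```

```bash
python3 -m handwheel '[{"hand":-1,"dp":[0.03,0,0],"roll":0},{"hand":-1,"dp":[0.08,0.003,0],"roll":0},{"hand":-1,"dp":[0.14,0.006,0],"roll":0},{"hand":-1,"dp":[0.18,0.015,-0.02],"roll":0.02},{"hand":-1,"dp":[0.215,0.03,-0.05],"roll":0.04},{"hand":-1,"dp":[0.255,0.046,-0.085],"roll":0.061},{"hand":-1,"dp":[0.28,0.07,-0.12],"roll":0.061},{"hand":-1,"dp":[0.3,0.096,-0.161],"roll":0.061},{"hand":-1,"dp":[0.3,0.13,-0.161],"roll":0.061},{"hand":-1,"dp":[0.3,0.15,-0.161],"roll":0.061},{"hand":-1,"dp":[0.3,0.165,-0.161],"roll":0.061},{"hand":-1,"dp":[0.3,0.165,-0.161],"roll":0.061}]'; python3 - <<'E'
from h import *
st(); s=sense(); print(s["eef_pos"][2])
goal([(0.427,-0.15,0.0065,-90)])
for n in("side","top"): save("p7"+n,read_camera(n))
c=cam("side"); read_camera("side")
for q in("lever_grip","lever_tip"): print(q,[(round(d["confidence"],2),tow(c,d["centre"])) for d in nets.spot_point("side",q)][:2])
E
```

```text
time_s: 12.22
eef_pos: [0.4263, -0.1498, 0.0304]
eef_rot: [-90.1, 0.0, -90.0]
ft_force: [-0.5, -0.6, -1.3]
gripper_width: 0.0139
t 12.22 pos [ 0.4263 -0.1498  0.0304] rot [-9.008e+01  5.000e-02 -9.005e+01] F [-0.5 -0.6 -1.3] T [-0.02  0.01  0.02] w 0.0139 q [-29.1  28.6 112.2  -0.   39.3 -29. ]
0.030394387015704315
dp [0.0002, 0.0239, 0.0007] roll -0.0008
lever_grip [(0.72, array([ 6.90623421e-01, -3.86690215e-01,  4.55861776e-04])), (0.63, array([ 0.42682452, -0.1518223 ,  0.03409414]))]
lever_tip [(0.85, array([0.36143289, 0.12398632, 0.01308633]))]
```

View pics/p7side.png

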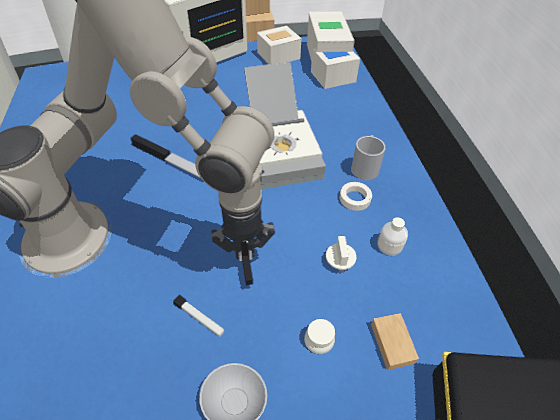

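The cover stands open at (272,93) and the lever hangs over its old place at (247,262). Lower it and release.

```bash
python3 -m handwheel '[{"hand":-1,"dp":[0,0.012,0],"roll":0},{"hand":-1,"dp":[0,0.02,0],"roll":0},{"hand":-1,"dp":[0,0.0245,0],"roll":0},{"hand":-1,"dp":[0,0.0245,0],"roll":0}]'; python3 -c "
from h import *
st()"
```

```text
time_s: 12.98
eef_pos: [0.4267, -0.1494, 0.0061]
eef_rot: [-90.0, 0.0, -90.0]
ft_force: [0.5, -0.4, -1.9]
gripper_width: 0.0137
t 12.97 pos [ 0.4267 -0.1494  0.0061] rot [-9.003e+01  2.000e-02 -9.000e+01] F [ 0.5 -0.4 -1.9] T [-0.06  0.03  0.  ] w 0.0137 q [-29.   31.3 113.2   0.   35.6 -29. ]
```

```bash
python3 -m handwheel '[{"hand":-1,"dp":[0,0.001,0],"roll":0},{"hand":-1,"dp":[0,0.001,0],"roll":0},{"hand":0.2,"dp":[0,0.001,0],"roll":0},{"hand":1,"dp":[0,0.001,0],"roll":0},{"hand":1,"dp":[0,0.001,0],"roll":0},{"hand":1,"dp":[0,0.001,0],"roll":0},{"hand":1,"dp":[0,0.001,0],"roll":0},{"hand":1,"dp":[0,-0.05,0],"roll":0},{"hand":1,"dp":[0,-0.1,0],"roll":0},{"hand":1,"dp":[0,-0.15,0],"roll":0},{"hand":1,"dp":[0,-0.16,0],"roll":0}]'; python3 - <<'E'
from h import *
np.set_printoptions(precision=4,suppress=True)
st()
c=cam("wrist"); save("p8wrist",read_camera("wrist"))
for q in("lever_grip","lever_tip"): print(q,[(round(d["confidence"],2),tow(c,d["centre"])) for d in nets.spot_point("wrist",q)][:2])
c=cam("side"); save("p8side",read_camera("side"))
for q in("cap_grip","cap_foot","port","half_mark","cover_hinge","cover_lip"): print(q,[(round(d["confidence"],2),tow(c,d["centre"])) for d in nets.spot_point("side",q)][:3])
E
```

```text
time_s: 14.35
eef_pos: [0.4283, -0.1502, 0.1695]
eef_rot: [-89.7, -0.2, -90.0]
ft_force: [-0.1, -0.8, -0.1]
gripper_width: 0.0854
t 14.35 pos [ 0.4283 -0.1502  0.1695] rot [-89.67  -0.17 -90.  ] F [-0.1 -0.8 -0.1] T [ 0.01 -0.08 -0.03] w 0.0854 q [-29.   15.8 103.6   0.   60.2 -29. ]
lever_grip [(0.87, array([ 0.4303, -0.1492,  0.0107]))]
lever_tip [(0.56, array([ 0.4277, -0.016 ,  0.0095]))]
cap_grip [(0.71, array([ 0.6298, -0.1816,  0.046 ]))]
cap_foot [(0.95, array([ 0.6372, -0.1797,  0.0005])), (0.16, array([ 0.4296, -0.0195,  0.0075]))]
port [(0.84, array([0.5671, 0.1729, 0.0582]))]
half_mark [(0.66, array([0.5929, 0.2075, 0.0625]))]
cover_hinge [(0.98, array([0.5648, 0.2476, 0.0613]))]
cover_lip [(0.95, array([0.5593, 0.3582, 0.1877]))]
```

View pics/p8wrist.png

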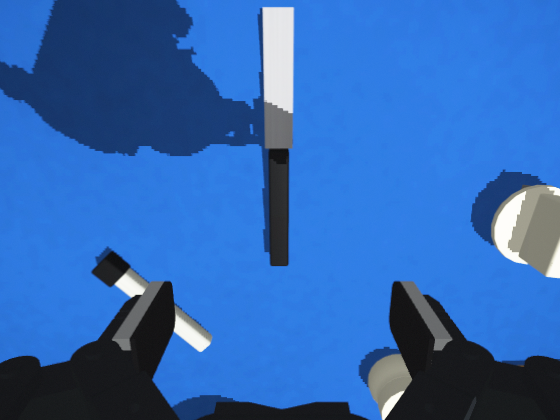

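The lever lies flat with no fingers on it (px 262–293 × 8–265). The cover lip measures about 2.30 rad open. Now look at the cap with the wrist camera.

```bash
python3 - <<'E'
from h import *
goal([(0.637,-0.225,0.17,-90)])
E
```

```text
dp [0.0757, -0.0048, 0.2104] roll -0.0
```

```bash
python3 -m handwheel '[{"hand":1,"dp":[0.02,0,0.055],"roll":0},{"hand":1,"dp":[0.04,0,0.11],"roll":0},{"hand":1,"dp":[0.06,-0.002,0.165],"roll":0},{"hand":1,"dp":[0.076,-0.005,0.21],"roll":0},{"hand":1,"dp":[0.076,-0.005,0.21],"roll":0},{"hand":1,"dp":[0.076,-0.005,0.21],"roll":0}]'; python3 - <<'E'
from h import *
np.set_printoptions(precision=4,suppress=True)
st()
c=cam("wrist"); im=read_camera("wrist"); save("p9wrist",im)
for q in("cap_grip","cap_foot"): print(q,[(round(d["confidence"],2),tow(c,d["centre"])) for d in nets.spot_point("wrist",q)][:2])
st()
E
```

```text
time_s: 15.6
eef_pos: [0.6361, -0.2251, 0.1703]
eef_rot: [-90.1, 0.1, -90.0]
ft_force: [-0.3, 0.4, 0.9]
gripper_width: 0.0852
t 15.6 pos [ 0.6361 -0.2251  0.1703] rot [-90.13   0.06 -89.99] F [-0.3  0.4  0.9] T [-0.02  0.02 -0.02] w 0.0852 q [-26.   38.3  65.6   0.   76.3 -26. ]
cap_grip [(0.66, array([ 0.639 , -0.1765,  0.0453]))]
cap_foot [(0.83, array([ 0.6362, -0.1806, -0.0061]))]
t 15.75 pos [ 0.636  -0.2251  0.1718] rot [-90.02   0.02 -90.  ] F [ 0.6 -0.  -0.1] T [-0.01  0.01 -0.03] w 0.0855 q [-26.   38.2  65.6   0.   76.3 -26. ]
```

View pics/p9wrist.png

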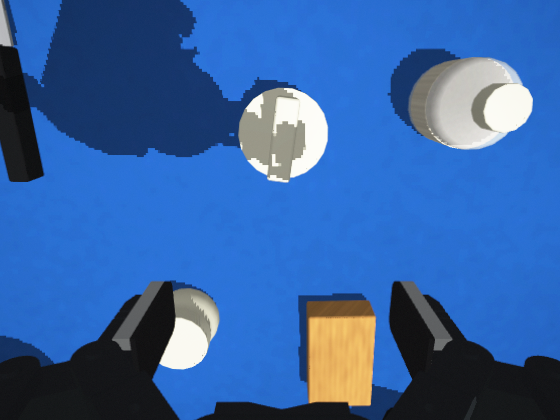

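```bash
python3 -c "
import cv2
im=cv2.imread('pics/p9wrist.png'); cv2.imwrite('pics/p9z.png',cv2.resize(im[75:195,205:365],(800,600),interpolation=cv2.INTER_CUBIC))"
```

```text
(no output)
```

View pics/p9z.png

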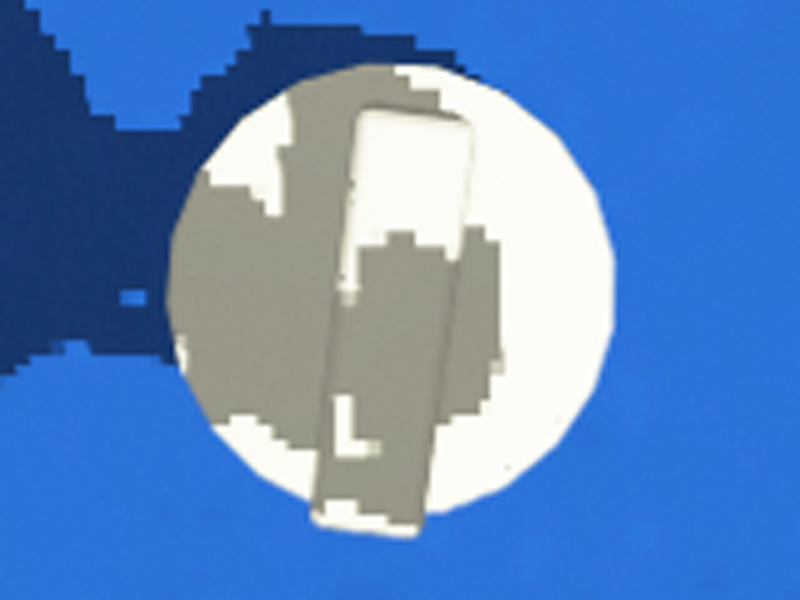

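The crop shows the bar's top face with corners (full px) at about (276,98), (299,100), (289,182) and (268,179).

```bash
python3 - <<'E'
from h import *
np.set_printoptions(precision=4,suppress=True)
c=cam("wrist")
q=ray("wrist",[(276.4,98),(299,100),(288.6,182),(267.6,179.4)],0.062,c); print(q[:,:2], q.mean(0))
a=(q[0]+q[1])/2-(q[2]+q[3])/2; print("len",np.linalg.norm(a),"yaw",np.degrees(np.arctan2(a[1],a[0])),"wid",np.linalg.norm(q[0]-q[1]),np.linalg.norm(q[3]-q[2]))
# flange circle at z=.026
im=cv2.imread("pics/p9wrist.png"); 
t=np.linspace(0,2*np.pi,13)[:-1]; ctr=q.mean(0)
print(proj("wrist",[(ctr[0]+.034*np.cos(k),ctr[1]+.034*np.sin(k),.026) for k in t],c))
E
```

```text
[[ 0.6325 -0.1518]
 [ 0.647  -0.153 ]
 [ 0.6407 -0.2072]
 [ 0.6263 -0.2053]] [ 0.6366 -0.1793  0.062 ]
len 0.05421384623035335 yaw 83.35854022642825 wid 0.014568456350538113 0.014559977337174361
[[327.5842 134.5979]
 [322.3668 111.3499]
 [305.9506  93.7295]
 [282.7016  87.1313]
 [259.4276  93.6776]
 [242.9451 111.2629]
 [237.6423 134.5018]
 [244.3632 156.8749]
 [260.7861 172.7361]
 [282.536  178.4501]
 [304.3055 172.7807]
 [320.7835 156.9546]]
```

```bash
python3 - <<'E'
from h import *
np.set_printoptions(precision=4,suppress=True)
for n in("wrist","side"):
    c=cam(n); read_camera(n)
    for q in("flask","jar","carton"): print(n,q,[(round(d["confidence"],2),tow(c,d["centre"])) for d in nets.spot_point(n,q)][:1])
goal([(0.637,-0.179,0.12,-96.6),(0.637,-0.179,0.033,-96.6)])
E
```

```text
wrist flask [(0.75, array([ 0.7689, -0.1561, -0.0003]))]
wrist jar [(0.91, array([ 0.5431, -0.3553, -0.0009]))]
wrist carton [(0.61, array([ 0.6903, -0.3855,  0.0017]))]
side flask [(0.83, array([ 0.7663, -0.1572,  0.    ]))]
side jar [(0.68, array([ 0.5491, -0.3548, -0.0057]))]
side carton [(0.59, array([ 0.6906, -0.3868,  0.0004]))]
dp [-0.0465, 0.0516, 0.0002] roll 0.1151
dp [-0.0465, 0.1386, 0.0002] roll 0.1151
```

```bash
python3 -m handwheel '[{"hand":1,"dp":[-0.03,0.01,0],"roll":0.08},{"hand":1,"dp":[-0.0465,0.05,0],"roll":0.115},{"hand":1,"dp":[-0.0465,0.09,0],"roll":0.115},{"hand":1,"dp":[-0.0465,0.125,0],"roll":0.115},{"hand":1,"dp":[-0.0465,0.1385,0],"roll":0.115},{"hand":1,"dp":[-0.0465,0.1385,0],"roll":0.115},{"hand":-1,"dp":[-0.0465,0.1385,0],"roll":0.115},{"hand":-1,"dp":[-0.0465,0.1385,0],"roll":0.115},{"hand":-1,"dp":[-0.0465,0.1385,0],"roll":0.115},{"hand":-1,"dp":[-0.0465,0.1385,0],"roll":0.115},{"hand":-1,"dp":[-0.0465,0.1385,0],"roll":0.115}]' 80; python3 - <<'E'
from h import *
st()
E
```

```text
time_s: 17.52
eef_pos: [0.6372, -0.1791, 0.0336]
eef_rot: [-89.9, -0.0, -96.6]
ft_force: [-0.9, 0.5, 4.0]
gripper_width: 0.0151
t 17.52 pos [ 0.6372 -0.1791  0.0336] rot [-8.994e+01 -1.000e-02 -9.659e+01] F [-0.9  0.5  4. ] T [-0.01  0.08 -0.02] w 0.0151 q [-22.3  44.7  76.4   0.   58.9 -15.7]
```

The cap is gripped (width 15 mm). Lift it and park short of the port to measure the port with the wrist camera.

```bash
python3 - <<'E'
from h import *
goal([(0.637,-0.179,0.16,-96.6),(0.575,0.07,0.16,-86.5)])
E
```

```text
dp [-0.0001, -0.1264, -0.0001] roll 0.0002
dp [-0.2403, -0.1266, -0.0903] roll -0.1761
```

```bash
python3 -m handwheel '[{"hand":-1,"dp":[0,-0.04,0],"roll":0},{"hand":-1,"dp":[0,-0.09,0],"roll":0},{"hand":-1,"dp":[0,-0.126,0],"roll":0},{"hand":-1,"dp":[-0.05,-0.126,-0.02],"roll":-0.04},{"hand":-1,"dp":[-0.1,-0.126,-0.04],"roll":-0.08},{"hand":-1,"dp":[-0.15,-0.126,-0.056],"roll":-0.12},{"hand":-1,"dp":[-0.2,-0.126,-0.075],"roll":-0.15},{"hand":-1,"dp":[-0.24,-0.126,-0.09],"roll":-0.176},{"hand":-1,"dp":[-0.24,-0.126,-0.09],"roll":-0.176},{"hand":-1,"dp":[-0.24,-0.126,-0.09],"roll":-0.176},{"hand":-1,"dp":[-0.24,-0.126,-0.09],"roll":-0.176}]'; python3 - <<'E'
from h import *
np.set_printoptions(precision=4,suppress=True)
st()
c=cam("wrist"); im=read_camera("wrist"); save("p10wrist",im)
for q in("port","half_mark","cover_hinge","cap_grip"): print(q,[(round(d["confidence"],2),tow(c,d["centre"])) for d in nets.spot_point("wrist",q)][:3])
st()
E
```

```text
time_s: 18.9
eef_pos: [0.5753, 0.0685, 0.1588]
eef_rot: [-90.0, -0.0, -86.6]
ft_force: [-0.0, -0.1, -0.2]
gripper_width: 0.015
t 18.9 pos [0.5753 0.0685 0.1588] rot [-90.    -0.01 -86.6 ] F [-0.  -0.1 -0.2] T [-0.02 -0.01 -0.  ] w 0.015 q [-0.8 28.9 84.6 -0.  66.5 -4.2]
port [(0.87, array([0.5717, 0.1662, 0.0582])), (0.4, array([ 0.728 , -0.0051, -0.0024])), (0.27, array([ 0.7833,  0.0984, -0.0052]))]
half_mark [(0.55, array([0.5775, 0.0712, 0.1756]))]
cover_hinge []
cap_grip [(0.6, array([0.5793, 0.0704, 0.1712]))]
t 19.15 pos [0.5751 0.069  0.1588] rot [-90.01   0.   -86.57] F [ 0.2  0.1 -1.3] T [ 0.01  0.04 -0.  ] w 0.0145 q [-0.7 28.9 84.6  0.  66.5 -4.2]
```

View pics/p10wrist.png

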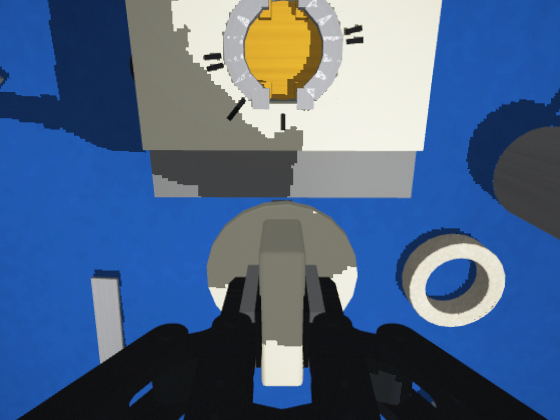

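The port is at about (283,45) and partly cut off at the top of the picture, so I'll back off 40 mm for a full view.

```bash
python3 -m handwheel '[{"hand":-1,"dp":[0.03,0,0],"roll":0},{"hand":-1,"dp":[0.04,0,0],"roll":0},{"hand":-1,"dp":[0.04,0,0],"roll":0},{"hand":-1,"dp":[0.04,0,0],"roll":0}]'; python3 - <<'E'
from h import *
np.set_printoptions(precision=4,suppress=True)
st()
c=cam("wrist"); im=read_camera("wrist"); save("p11wrist",im); np.save("c11.npy",np.array(c,dtype=object),allow_pickle=True)
for q in("port","half_mark","cover_hinge"): print(q,[(round(d["confidence"],2),tow(c,d["centre"])) for d in nets.spot_point("wrist",q)][:3])
cv2.imwrite('pics/p11z.png',cv2.resize(im[20:200,165:405,::-1],(800,600),interpolation=cv2.INTER_CUBIC))
st()
E
```

```text
time_s: 19.65
eef_pos: [0.5774, 0.0303, 0.1589]
eef_rot: [-90.0, 0.0, -86.5]
ft_force: [-0.0, 0.5, -0.8]
gripper_width: 0.0147
t 19.65 pos [0.5774 0.0303 0.1589] rot [-90.     0.03 -86.5 ] F [-0.   0.5 -0.8] T [ 0.01  0.03 -0.02] w 0.0147 q [-4.6 28.8 84.8  0.  66.5 -8.1]
port []
half_mark [(0.29, array([ 0.4319, -0.1502,  0.0101]))]
cover_hinge []
t 19.85 pos [0.5774 0.0304 0.159 ] rot [-90.     0.01 -86.46] F [-0.   0.2 -1.4] T [ 0.01 -0.02  0.  ] w 0.0144 q [-4.6 28.8 84.8  0.  66.5 -8.1]
```

View pics/p11z.png

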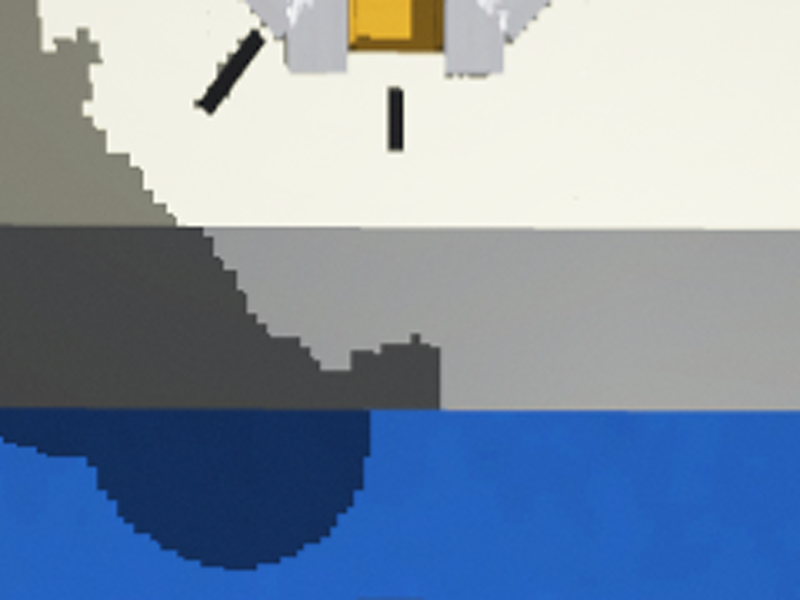

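View pics/p11wrist.png

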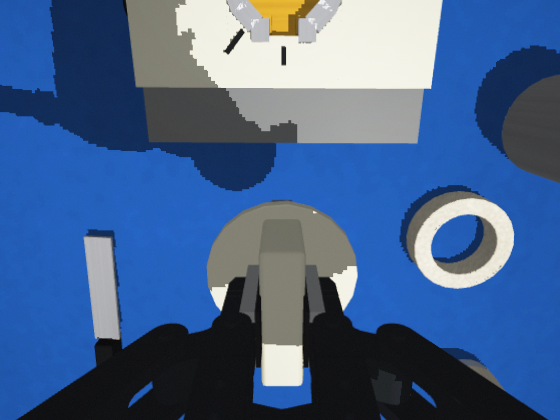

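Wrong direction: the port moved up out of the picture, so I need to go forward.

```bash
python3 -m handwheel '[{"hand":-1,"dp":[-0.03,0,0],"roll":0},{"hand":-1,"dp":[-0.06,0,0],"roll":0},{"hand":-1,"dp":[-0.075,0,0],"roll":0},{"hand":-1,"dp":[-0.075,0,0],"roll":0},{"hand":-1,"dp":[-0.075,0,0],"roll":0}]'; python3 - <<'E'
from h import *
np.set_printoptions(precision=4,suppress=True)
st()
c=cam("wrist"); im=read_camera("wrist"); save("p12wrist",im)
import pickle; pickle.dump(c,open("c12.pkl","wb"))
for q in("port","half_mark","cover_hinge"): print(q,[(round(d["confidence"],2),tow(c,d["centre"])) for d in nets.spot_point("wrist",q)][:3])
cv2.imwrite('pics/p12z.png',cv2.resize(im[15:195,165:405,::-1],(800,600),interpolation=cv2.INTER_CUBIC))
st()
E
```

```text
time_s: 20.48
eef_pos: [0.573, 0.104, 0.1589]
eef_rot: [-90.0, -0.0, -86.5]
ft_force: [-0.2, 0.6, -0.7]
gripper_width: 0.015
t 20.48 pos [0.573  0.104  0.1589] rot [-90.    -0.02 -86.52] F [-0.2  0.6 -0.7] T [ 0.02  0.   -0.01] w 0.015 q [ 2.8 29.2 84.  -0.  66.8 -0.7]
port [(0.61, array([0.5732, 0.1674, 0.0542]))]
half_mark [(0.89, array([0.5987, 0.2045, 0.0612]))]
cover_hinge [(0.25, array([ 0.7842,  0.0946, -0.0023]))]
t 20.68 pos [0.573  0.1038 0.1589] rot [-90.    -0.   -86.57] F [ 0.1 -0.8 -0.6] T [ 0.    0.03 -0.01] w 0.0145 q [ 2.7 29.2 84.  -0.  66.8 -0.7]
```

View pics/p12z.png

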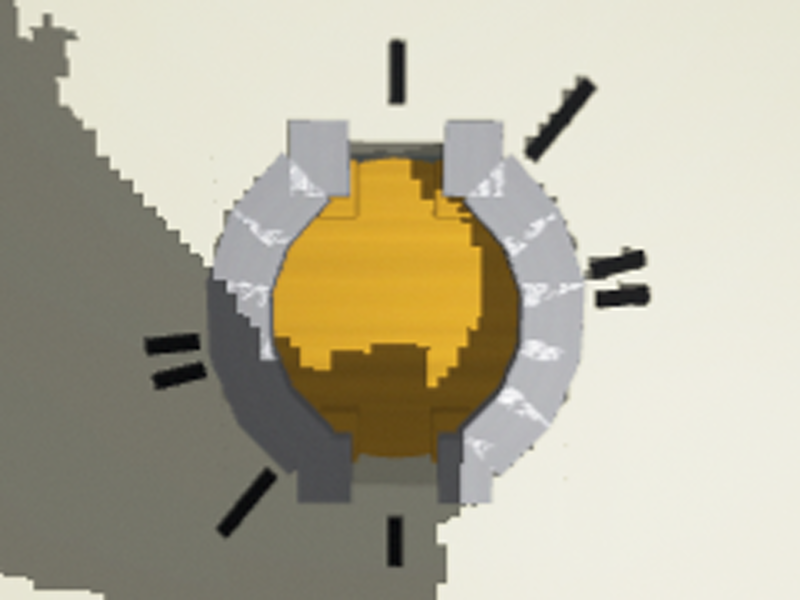

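Marks in the crop: start dashes at (397,40–103) and (395,516–566), long dashes at (530,157)→(590,82) and (270,473)→(222,533), notch edges at 349/444 (top) and 351/438 (bottom).

```bash
python3 - <<'E'
from h import *
import pickle
np.set_printoptions(precision=4,suppress=True)
c=pickle.load(open("c12.pkl","rb"))
f=lambda L,z: ray("wrist",[(165+x/3.3333,15+y/3.3333) for x,y in L],z,c)[:,:2]
d=f([(397,40),(397,103),(395,516),(395,566)],.060)
print(d,"ctr outer",(d[0]+d[3])/2,"inner",(d[1]+d[2])/2)
a=d[0]-d[3]; print("yaw",np.degrees(np.arctan2(a[1],a[0])),np.linalg.norm(a),np.linalg.norm(d[1]-d[2]))
l=f([(530,157),(590,82),(270,473),(222,533)],.060)
print("long ctr in",(l[0]+l[2])/2,"out",(l[1]+l[3])/2); a=l[1]-l[3]; print("yaw",np.degrees(np.arctan2(a[1],a[0])),np.linalg.norm(a),np.linalg.norm(l[0]-l[2]))
n=f([(349,150),(444,150),(351,465),(438,465)],.061); print("notch w",np.linalg.norm(n[0]-n[1]),np.linalg.norm(n[2]-n[3]),(n[0]+n[1])/2,(n[2]+n[3])/2)
r=f([(288,120),(502,120),(298,502),(492,502),(207,305),(583,300),(273,300),(519,305)],.061); print("ring",r,r[:4].mean(0),(r[4]+r[5])/2,(r[6]+r[7])/2,np.linalg.norm(r[4]-r[5]),np.linalg.norm(r[6]-r[7]))
l2=f([(148,347),(155,382),(645,258),(648,296),(200,341),(205,371),(592,270),(598,299)],.060); print("lock ctr",l2.mean(0))
E
```

```text
[[0.5674 0.2167]
 [0.5681 0.2068]
 [0.5724 0.1328]
 [0.573  0.1228]] ctr outer [0.5702 0.1698] inner [0.5702 0.1698]
yaw 93.42163938640851 0.09416268167159429 0.07407371960698461
long ctr in [0.57   0.1696] out [0.5702 0.1697]
yaw 53.43187195279956 0.10566192301481697 0.07448440110833376
notch w 0.016882477277046053 0.016727936702989187 [0.5685 0.199 ] [0.5716 0.143 ]
ring [[0.549  0.2027]
 [0.5867 0.2051]
 [0.5534 0.1346]
 [0.591  0.1369]
 [0.5352 0.1704]
 [0.6044 0.1756]
 [0.5474 0.1721]
 [0.5927 0.174 ]] [0.57   0.1698] [0.5698 0.173 ] [0.57  0.173] 0.06936080362732343 0.04539669702146139
lock ctr [0.5704 0.1696]
```

Port centre comes out at (0.5702, 0.1697) with yaw 93.42°, and the dash spans (106, 74 mm) and notch width (16.9 mm) match the spec. Next, check the cap's offset in the hand.

```bash
python3 - <<'E'
from h import *
im=cv2.imread('pics/p12wrist.png'); cv2.imwrite('pics/p12cap.png',cv2.resize(im[190:400,142:422],(800,600),interpolation=cv2.INTER_CUBIC))
E
```

```text
(no output)
```

View pics/p12cap.png

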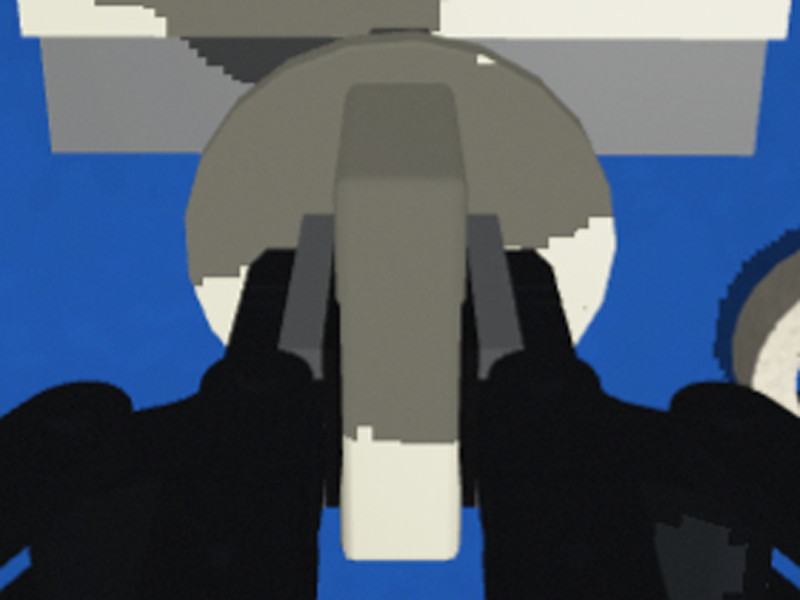

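```bash
python3 - <<'E'
from h import *
import pickle
np.set_printoptions(precision=4,suppress=True)
c=pickle.load(open("c12.pkl","rb")); k=2.85714; tcp=np.array([.573,.1039]); tz=.1589
R=Ro.from_euler("z",-86.54,degrees=True).as_matrix()[:2,:2]
f=lambda L,z: (ray("wrist",[(142+x/k,190+y/k) for x,y in L],z,c)[:,:2]-tcp)@R   # coords along tool x / perpendicular
for h in (.0264,.0284,.0304):
    q=f([(336,180),(467,180),(460,558),(344,558)],tz+h); print(h,q.tolist(),"mean",q.mean(0),"len",q[3,0]-q[0,0],"w",q[1]-q[0])
for z in (-.0096,-.0076,-.0056):
    q=f([(400,42),(187,225),(613,225)],tz+z); print(z,q)
E
```

```text
0.0264 [[-0.027681327795551477, -0.007506305861635431], [-0.02770084877900745, 0.007893954743903947], [0.02741611185484049, 0.00810770148016332], [0.027432483013097524, -0.007351076805474948]] mean [-0.0001  0.0003] len 0.055113810808649 w [-0.      0.0154]
0.0284 [[-0.028610828821285305, -0.0073793802967023325], [-0.028630010240088176, 0.007752995027232308], [0.025528198922029358, 0.007963023670265702], [0.0255442853063821, -0.007226851427278327]] mean [-0.0015  0.0003] len 0.05415511412766741 w [-0.      0.0151]
0.0304 [[-0.029540329847019167, -0.007252454731769342], [-0.029559171701168913, 0.007612035310560558], [0.02364028598921825, 0.007818345860368083], [0.023656087599666687, -0.007102626049081596]] mean [-0.003   0.0003] len 0.05319641744668585 w [-0.      0.0149]
-0.0096 [[-0.0333  0.    ]
 [-0.0032 -0.0332]
 [-0.0033  0.0334]]
-0.0076 [[-0.0339  0.    ]
 [-0.0043 -0.0328]
 [-0.0043  0.033 ]]
-0.0056 [[-0.0346  0.    ]
 [-0.0053 -0.0324]
 [-0.0054  0.0325]]
```

```bash
python3 - <<'E'
from h import *
st()
goal([(0.5702,0.1697,0.14,-86.58),(0.5702,0.1697,0.102,-86.58)])
E
```

```text
t 20.68 pos [0.573  0.1038 0.1589] rot [-90.    -0.   -86.57] F [ 0.1 -0.8 -0.6] T [ 0.    0.03 -0.01] w 0.0145 q [ 2.7 29.2 84.  -0.  66.8 -0.7]
dp [-0.0659, 0.0189, 0.0011] roll 0.0002
dp [-0.0659, 0.0569, 0.0011] roll 0.0002
```

```bash
python3 -m handwheel '[{"hand":-1,"dp":[-0.03,0,0.001],"roll":0},{"hand":-1,"dp":[-0.055,0.01,0.001],"roll":0},{"hand":-1,"dp":[-0.066,0.03,0.001],"roll":0},{"hand":-1,"dp":[-0.066,0.05,0.001],"roll":0},{"hand":-1,"dp":[-0.066,0.056,0.001],"roll":0},{"hand":-1,"dp":[-0.066,0.056,0.001],"roll":0},{"hand":-1,"dp":[-0.066,0.056,0.001],"roll":0}]'; python3 - <<'E'
from h import *
np.set_printoptions(precision=4,suppress=True)
for i in range(3):
    st(); im=read_camera("wrist")
save("p13wrist",im); save("p13side",read_camera("side"))
st(); goal([(0.5702,0.1697,0.102,-86.58)])
im=cv2.imread('pics/p13side.png'); cv2.imwrite('pics/p13s.png',cv2.resize(im[80:200,220:380],(800,600),interpolation=cv2.INTER_CUBIC))
E
```

```text
time_s: 21.55
eef_pos: [0.5705, 0.1704, 0.1039]
eef_rot: [-89.9, 0.0, -86.5]
ft_force: [0.8, 0.6, -0.4]
gripper_width: 0.0147
t 21.55 pos [0.5705 0.1704 0.1039] rot [-89.91   0.01 -86.53] F [ 0.8  0.6 -0.4] T [-0.    0.01  0.09] w 0.0147 q [ 9.3 33.8 85.5  0.  60.6  5.8]
t 21.6 pos [0.5705 0.1704 0.1039] rot [-89.9    0.02 -86.53] F [-0.2  0.9 -0.5] T [-0.02 -0.01 -0.02] w 0.0146 q [ 9.3 33.8 85.5  0.  60.6  5.8]
t 21.65 pos [0.5704 0.1705 0.1038] rot [-89.91   0.01 -86.52] F [-0.4 -0.3 -1.4] T [-0.03  0.01 -0.03] w 0.0148 q [ 9.3 33.8 85.5  0.  60.6  5.8]
t 21.75 pos [0.5701 0.1706 0.1035] rot [-89.94   0.01 -86.51] F [-0.4 -0.4 -0.4] T [ 0.02 -0.02  0.02] w 0.0148 q [ 9.3 33.8 85.5  0.  60.6  5.8]
dp [0.0009, 0.0015, 0.0] roll 0.0012
```

View pics/p13wrist.png

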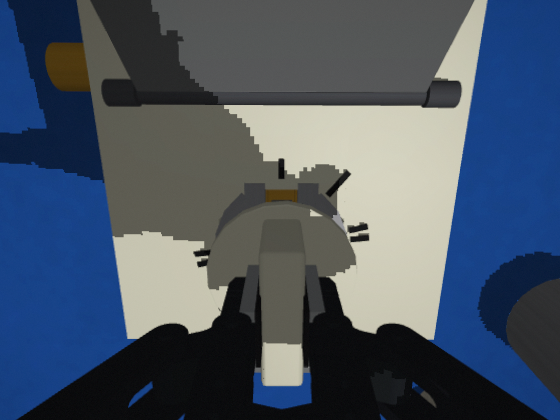

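View pics/p13s.png

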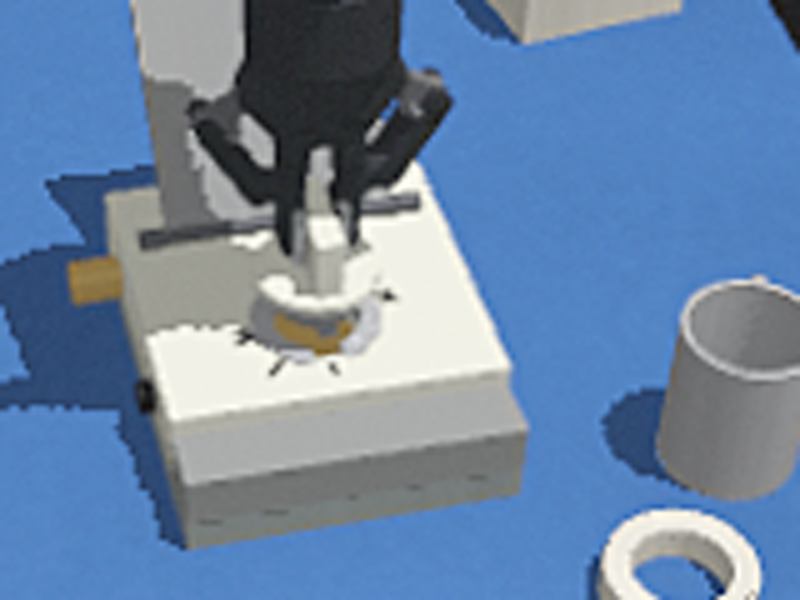

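```bash
python3 - <<'E'
from h import *
np.set_printoptions(precision=4,suppress=True)
c=cam("wrist"); tip=ray("wrist",[(281.5,158.5)],.060,c)[0,:2]; u=np.array([np.cos(np.radians(93.42)),np.sin(np.radians(93.42))])
print("port from dash end",tip-.047*u)
lo=ray("wrist",[(349,171.5),(328.5,194.5)],.060,c)[:,:2]; v=np.array([np.cos(np.radians(53.42)),np.sin(np.radians(53.42))])
print("from long", lo[0]-.053*v, lo[1]-.037*v)
E
python3 -m handwheel '[{"hand":-1,"dp":[0.0008,0.005,0],"roll":0},{"hand":-1,"dp":[0.0008,0.01,0],"roll":0},{"hand":-1,"dp":[0.0008,0.014,0],"roll":0},{"hand":-1,"dp":[0.0008,0.014,0],"roll":0}]'; python3 -c "
from h import *
st()"
```

```text
port from dash end [0.57   0.1701]
from long [0.5699 0.17  ] [0.5704 0.1703]
time_s: 22.25
eef_pos: [0.5696, 0.1698, 0.0883]
eef_rot: [-90.1, -0.0, -86.5]
ft_force: [-0.5, 0.2, -1.0]
gripper_width: 0.0146
t 22.25 pos [0.5696 0.1698 0.0883] rot [-90.06  -0.   -86.5 ] F [-0.5  0.2 -1. ] T [ 0.02 -0.01  0.03] w 0.0146 q [ 9.2 34.8 86.4  0.  58.8  5.7]
```

The foot is already about 7 mm below the ring top with no contact force, so the lugs are in the notches. Press on.

```bash
python3 -m handwheel '[{"hand":-1,"dp":[0,0.004,0],"roll":0},{"hand":-1,"dp":[0,0.008,0],"roll":0},{"hand":-1,"dp":[0,0.011,0],"roll":0},{"hand":-1,"dp":[0,0.0125,0],"roll":0},{"hand":-1,"dp":[0,0.0125,0],"roll":0}]'; python3 -c "
from h import *
st()"
```

```text
time_s: 22.88
eef_pos: [0.5699, 0.1698, 0.0763]
eef_rot: [-90.0, 0.0, -86.5]
ft_force: [-0.3, -0.2, -0.5]
gripper_width: 0.0147
t 22.88 pos [0.5699 0.1698 0.0763] rot [-90.01   0.   -86.51] F [-0.3 -0.2 -0.5] T [-0.03 -0.02 -0.01] w 0.0147 q [ 9.2 35.7 87.   0.  57.3  5.7]
```

```bash
python3 -m handwheel '[{"hand":-1,"dp":[0,0.001,0],"roll":0},{"hand":-1,"dp":[0,0.002,0],"roll":0},{"hand":-1,"dp":[0,0.002,0],"roll":0}]'; python3 -c "
from h import *
st()
save('p14side',read_camera('side')); save('p14wrist',read_camera('wrist'))
im=cv2.imread('pics/p14side.png'); cv2.imwrite('pics/p14s.png',cv2.resize(im[80:200,220:380],(800,600),interpolation=cv2.INTER_CUBIC))
st()"
```

```text
time_s: 23.25
eef_pos: [0.57, 0.1698, 0.0746]
eef_rot: [-90.0, 0.0, -86.5]
ft_force: [0.1, 1.1, -1.6]
gripper_width: 0.0146
t 23.25 pos [0.57   0.1698 0.0746] rot [-8.999e+01  1.000e-02 -8.650e+01] F [ 0.1  1.1 -1.6] T [ 0.04 -0.02 -0.04] w 0.0146 q [ 9.2 35.8 87.1  0.  57.1  5.7]
t 23.35 pos [0.57   0.1698 0.0746] rot [-8.999e+01  1.000e-02 -8.650e+01] F [ 0.1  0.9 -0.2] T [ 0.05  0.04 -0.01] w 0.0144 q [ 9.2 35.8 87.1  0.  57.1  5.7]
```

View pics/p14s.png

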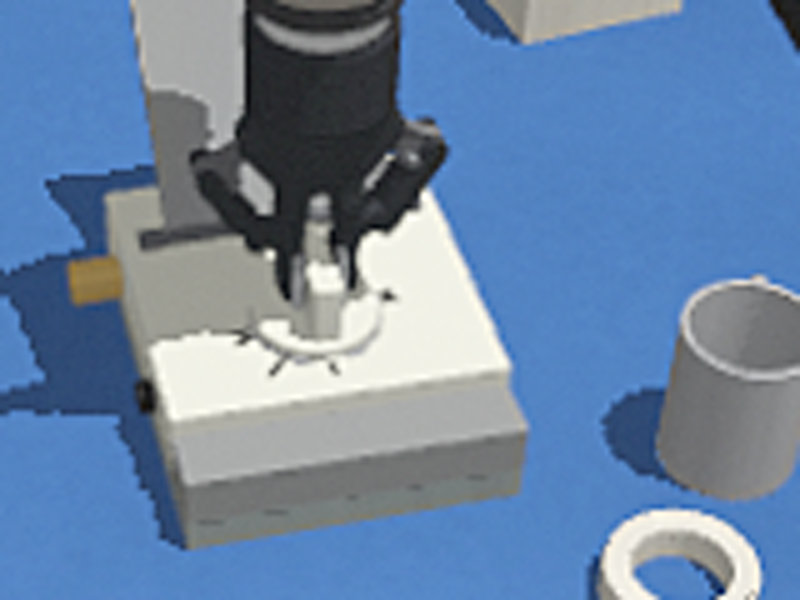

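View pics/p14wrist.png

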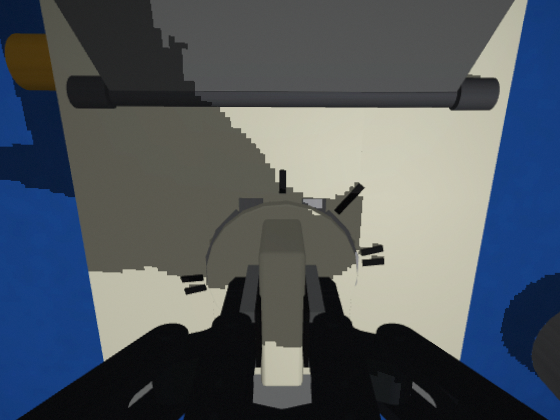

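```bash
python3 -m handwheel '[{"hand":-1,"dp":[0,0.001,0],"roll":0},{"hand":-1,"dp":[0,0.001,0],"roll":0}]'; python3 -m handwheel '[{"hand":-1,"dp":[0,0.001,0],"roll":0},{"hand":-1,"dp":[0,0.001,0],"roll":0}]'
```

```text
time_s: 23.6
eef_pos: [0.57, 0.1698, 0.0745]
eef_rot: [-90.0, 0.0, -86.5]
ft_force: [-3.5, -0.5, 7.1]
gripper_width: 0.0147
time_s: 23.85
eef_pos: [0.57, 0.1698, 0.0745]
eef_rot: [-89.9, 0.0, -86.5]
ft_force: [-6.1, -0.6, 13.8]
gripper_width: 0.0146
```

The press force rises 7→14 N while z stays at 0.0745, so the cap is home (foot at 0.041 m). Turn clockwise to about 40°.

```bash
python3 -m handwheel '[{"hand":-1,"dp":[0,-0.001,0],"roll":0.1},{"hand":-1,"dp":[0,-0.001,0],"roll":0.2},{"hand":-1,"dp":[0,-0.001,0],"roll":0.3},{"hand":-1,"dp":[0,-0.001,0],"roll":0.4},{"hand":-1,"dp":[0,-0.001,0],"roll":0.5},{"hand":-1,"dp":[0,-0.001,0],"roll":0.6},{"hand":-1,"dp":[0,-0.001,0],"roll":0.7},{"hand":-1,"dp":[0,-0.001,0],"roll":0.7},{"hand":-1,"dp":[0,-0.001,0],"roll":0.7}]'; python3 -c "
from h import *
st()
save('p15wrist',read_camera('wrist')); save('p15side',read_camera('side'))
st()
im=cv2.imread('pics/p15side.png'); cv2.imwrite('pics/p15s.png',cv2.resize(im[80:200,220:380],(800,600),interpolation=cv2.INTER_CUBIC))"
```

```text
time_s: 24.98
eef_pos: [0.5703, 0.1699, 0.0745]
eef_rot: [-89.9, 0.1, -126.6]
ft_force: [-1.9, -0.1, 6.6]
gripper_width: 0.0145
t 24.98 pos [0.5703 0.1699 0.0745] rot [-8.994e+01  6.000e-02 -1.266e+02] F [-1.9 -0.1  6.6] T [-0.08  0.21  0.02] w 0.0145 q [ 9.2 35.8 87.1 -0.  57.  45.8]
t 25.07 pos [0.5703 0.1699 0.0746] rot [-8.993e+01  6.000e-02 -1.266e+02] F [-2.3 -0.3  7. ] T [-0.08  0.23  0.01] w 0.0151 q [ 9.2 35.8 87.1 -0.  57.  45.8]
```

View pics/p15wrist.png

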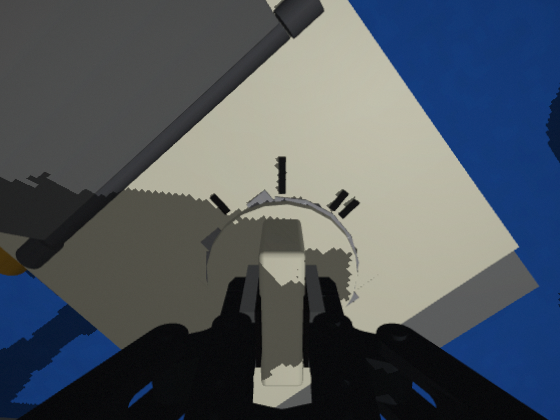

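View pics/p15s.png

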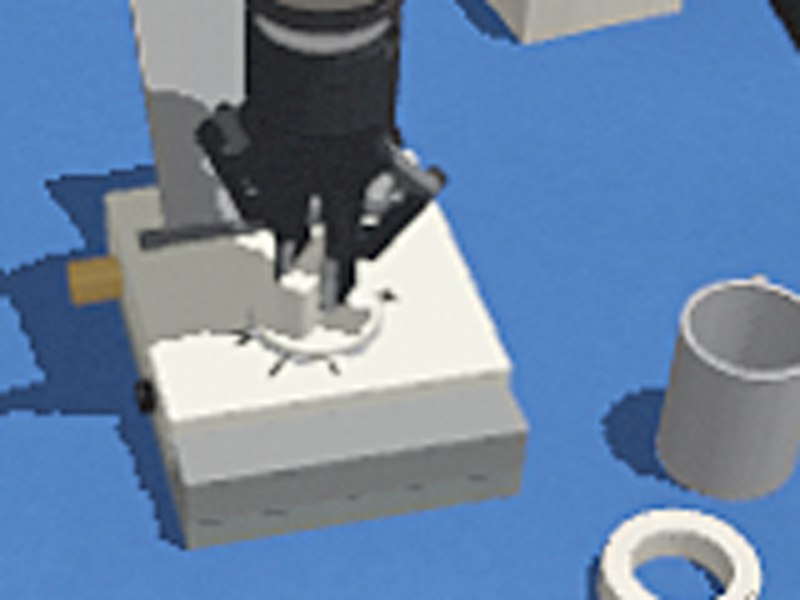

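The wrist view shows the bar (column 282) pointing at the long dash (column 282, rows 157–193). With the lug play, the valve should be at about 0.6–0.7. Average the torque and re-check the rest of the scene.

```bash
python3 - <<'E'
from h import *
np.set_printoptions(precision=3,suppress=True)
T=[];F=[]
for i in range(8):
    im=read_camera("side"); s=sense(); T.append(s["torque"]); F.append(s["ft_force"])
print(np.mean(T,0),np.std(T,0),np.mean(F,0),s["joint_efforts"])
c=cam("side")
for q in("cap_grip","lever_grip","lever_tip","cover_lip","port"): print(q,[(round(d["confidence"],2),tow(c,d["centre"])) for d in nets.spot_point("side",q)][:3])
st()
E
```

```text
[-0.101  0.218  0.017] [0.043 0.036 0.03 ] [-2.081 -0.174  6.105] [ -0.355 -49.856 -19.761   0.033  -0.487   0.023]
cap_grip [(0.64, array([0.569, 0.171, 0.086]))]
lever_grip [(0.86, array([ 0.428, -0.149,  0.01 ])), (0.58, array([0.225, 0.25 , 0.019]))]
lever_tip [(0.94, array([0.361, 0.13 , 0.013])), (0.78, array([ 0.428, -0.019,  0.008])), (0.42, array([0.564, 0.245, 0.063]))]
cover_lip [(0.6, array([0.562, 0.36 , 0.187]))]
port [(0.66, array([0.567, 0.17 , 0.061]))]
t 25.73 pos [0.57  0.17  0.074] rot [ -89.94    0.06 -126.6 ] F [-1.3 -1.1  7. ] T [-0.12  0.24  0.03] w 0.0146 q [ 9.2 35.8 87.1 -0.  57.  45.8]
```

The wrist torque about z is only 0.02 N m against an expected ~0.1. Friction from the press may be carrying it, so I'll ease the press, add a hair of turn and re-read.

```bash
python3 -m handwheel '[{"hand":-1,"dp":[0,-0.0007,0],"roll":0.02},{"hand":-1,"dp":[0,-0.0007,0],"roll":0.04},{"hand":-1,"dp":[0,-0.0007,0],"roll":0.04},{"hand":-1,"dp":[0,-0.0007,0],"roll":0.04}]'; python3 - <<'E'
from h import *
np.set_printoptions(precision=3,suppress=True)
T=[];F=[];J=[]
for i in range(8):
    im=read_camera("wrist"); s=sense(); T.append(s["torque"]); F.append(s["ft_force"]); J.append(s["joint_efforts"])
print(np.mean(T,0),np.std(T,0),np.mean(F,0),np.mean(J,0))
save("p16wrist",im); st()
E
```

```text
time_s: 26.22
eef_pos: [0.5703, 0.1699, 0.0745]
eef_rot: [-90.0, 0.0, -128.9]
ft_force: [0.2, 0.4, 5.8]
gripper_width: 0.0148
[-0.02  -0.164  0.09 ] [0.028 0.026 0.02 ] [0.522 0.84  5.25 ] [ -0.432 -50.116 -18.803   0.006   0.22    0.09 ]
t 26.62 pos [0.57  0.17  0.074] rot [ -89.96    0.05 -128.9 ] F [0.6 1.1 6. ] T [-0.05 -0.14  0.05] w 0.0146 q [ 9.2 35.8 87.1  0.  57.  48.1]
```

View pics/p16wrist.png

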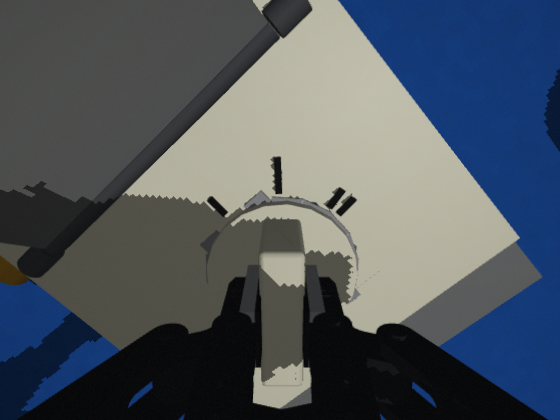

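The joint 6 torque is now 0.09 N m, so the return spring is being held. The cap has turned about 0.74 rad, which puts the valve at about 0.64–0.7. The fingers hold at 14.6 mm, the cover is open and the lever is flat. Hand in.

```bash
python3 -c "
from h import *
print(ticket.sign_off()); st()"
```

```text
the job is handed in; nothing more can be done
None
the job is handed in; nothing more can be done
```

The job is handed in at about 26.6 s, and all steps were carried out; the hand-in reports no verdict.

I pried the cover up with the smaller lever and pushed it over until it fell open, then laid the lever flat on its old spot and let go. The cap went into the port, was pressed home and turned clockwise, and is still held there against its spring.

**Last checks**
- **Cover:** the lip position in the images puts it at about 2.30 rad.
- **Lever:** the grip and tip read about 0.010 m and 0.008 m above the table, with no fingers on it.
- **Cap seating:** the tool stopped at z = 0.0745 m while the press force rose from 7 to 14 N. That matches the cap being fully home. By the tool position it is centred to under 1 mm.
- **Cap turn:** it has turned about 42° (0.74 rad). With the lug play, I estimate the valve at 0.64–0.7 rad; I have no direct reading of it.

**Disagreements**
- **Spring torque:** at 40° the torque about the cap's axis read only 0.02 N m, against the 0.11 N m expected from the spring. I eased the press command and turned about 2° further, and it then read 0.09 N m. The bar therefore points about 2° past the long dash.
- **Cap height:** one network estimate put the cap grip at 0.086 m against 0.091 m expected. That is just beyond its accuracy of about 4 mm, and I trusted the force reading instead.
- **Bystanders:** I saw no movement and my path stayed clear of them, but I did not measure their positions again at the end.

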